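# Pack the dispatch kit into its tray and click the tray home under the desk shelf

## Task

Pack away the dispatch kit that stands on the little wooden desk shelf: set the stapler, the roll of labels and the red-and-black stamp gently into the grey tray in front of it, the stamp lying on its side because it is too tall to pass under the shelf standing. Then slide the loaded tray along the desk, without lifting it, into the bay under the shelf until it is fully home and both spring catches have clicked into its sides. Leave the mouse, the drink can and the yellow note pad where they are.

Things in the scene. Friction and masses are not known exactly. Their poses are not given: they have to be found in the camera images.
- shelf: low light-wood desk shelf, fixed, 140 deep (x) x 231 wide (y) x 78 high; origin at the centre of its footprint on the desk. Bay under it 207 wide, 66 high inside, open to its front (-x side); its back face inside is at x = +42.5. x points into the bay. Front edges of the 12 thick side panels are bevelled. The kit stands on its top (z = 78).
- tray: grey tray, 150 deep (x) x 200 wide (y); origin under its centre, on felt glides. Inner floor at z = 4.5; walls 5 thick, 28 high; rounded corners; near (-x) wall only 14 high over its middle 50 (scoop). 0.45 kg. Its +x side enters the bay. Home: origin at x = -35, y = 0 (side play 3.5) in the shelf's frame, same yaw; near wall 40 out. Slots in its sides at x = +55 take the catches.
- catch_left (a joint): steel spring ball, 10 diameter, in the left (+y) panel of the bay at x = +20 in the shelf's frame, 10 above the desk. 0 = sprung fully out (free, or clicked into the tray's slot); grows (m) as the passing tray presses it into the panel, about 2 N each.
- catch_right (a joint): the same ball catch in the right (-y) panel
- stapler: blue and black stapler standing on its base, 145 long (x) x 36 wide (y) x 48 high, 0.26 kg; origin at the centre of its underside. Its upper arm (top 18 of its height) is 30 wide.
- label_roll: white roll of labels standing on end, 64 diameter, 58 high, open core of about 30, 0.11 kg; origin at the centre of its underside
- stamp: self-inking stamp, red top and black foot, a block 30 (x) x 48 (y) x 69 high (z), standing at the start, 0.085 kg; origin at the centre of its foot, z points to its top
- mouse: dark grey computer mouse, 112 x 58 x 38, bystander; origin under its centre
- drink_can: gold and black drink can, 66 diameter, 114 high, bystander; origin at its foot
- note_pad: yellow sticky-note block, 76 x 76 x 25, bystander; origin under its centre
Mind the look-alikes: they are no part of the job. Leave any turquoise look-alike of the stamp alone.

How it is judged:
By the outcome, as a careful person would: the job done as asked, in the order asked, and still so for the second after the job is handed in, with the robot touching nothing.
It also fails if it takes over 72 s, if anything falls off the work surface, if the arm or the gripper's body presses on something with over 40 N, if the wrist force passes 120 N, or if a joint passes its speed limit or range.

## Robot

A 6-joint arm with a two-finger parallel gripper is mounted at the origin on a cart in front of the work surface, level with it; the furniture and walls round the work are solid. World frame = base frame: x ahead of the robot, y to its left, z up, the work surface at z = 0. Lengths are in m, angles in degrees, forces in N, time in s.
With the tool pointing down it reaches from about 0.25 to 0.725 m from the base axis. Payload 9.7 kg.
Tool frame: the origin (TCP) lies between the finger pads; the fingertips stand bot.tcp_to_tips ahead of it and the grasp point (between the pads) lies 2 mm behind it (bot.tcp_to_tips is the distance from the TCP to the fingertips, in m); z points along the fingers, y is the line along which they close (so a half turn about z gives the same grasp; the last joint's range is limited). The gripper opens to 85 mm and grips with 20 to 120 N. Pads are 22 mm wide; open, the fingers measure 114 mm over their backs; the gripper's body (76 mm by 85 mm) begins 54 mm behind the grasp point. The pads swing forward as they close: fully open they stand 13 mm farther back than shut.
Start: joints at [-66.291, 4.979, 10.078, 95.1, 0, 90], TCP at [0.221, -0.504, 0.215] pointing down, gripper open.
Joint ranges: [-179.16, 179.16], [-48.56, 103.87], [-65.8, 70.77], [-126.05, 130.52], [-82.76, 87.17], [-180, 180]. Speed limits (degrees/s): [127.2, 127.2, 147.25, 180, 180, 180].

## Interface

Orientations are given as [roll, pitch, yaw] about the fixed x, y, z axes, in that order (R = Rz(yaw) Ry(pitch) Rx(roll)).
In Python, from workcell import sensors, camera, camera_params, bot gives the robot as it stands.
- The arm moves only by the tool apply_moves, never from a script. Its argument "motion" is a list of rows, each an object with "jaw": the opening, from -1 (shut) to 1 (fully open); "xyz": the shift along the tool's x, y, z in mm, a list of three; "twist": the turn about the tool's z in rad. A call has 1 to 5 rows; each row is the pose to reach, as a shift and turn from the pose commanded when the call began, along the tool's axes at that moment; what a row does not reach only later rows make up. A row lasts 1/8 s, in which the tool goes at most 62.5 mm and 10.7 degrees, less where a joint would pass 70% of its speed; a pose out of reach is approached as far as the arm can. A call with a gripper value outside its range is refused whole. The fingers move at their own pace and stop on an object; "grip_force" is the grip in N (left out, the last holds). Time passes only in rows, so rows that repeat a pose let the fingers close. It gives the time, the measured TCP pose, the force, the opening and the grip force at its end, in the units of the state.
- sensors.get_obs(): the state, without advancing time (a new reading comes with each control period).
- camera(name): name is "scene" or "side" or "wrist"; returns (picture, depth): 384x512x3 uint8, red, green, blue; 384x512 float32, m along the optical axis (not along the pixel's ray), 0 where there is no reading.
- camera_params(name): a dict with "mtx" (3x3 intrinsics, pixels), "rvec" (rotation vector, rad) and "tvec" (3), from world to camera coordinates, as OpenCV has them. Camera axes: x right, y down, z forward; pixel columns grow to the right and rows downward; lengths in m; the calibration is good to about 2 mm. A picture is of the moment at which its call begins: read the wrist's pose just before it. camera_params takes no time and is no camera call; for the wrist camera it gives the pose at the moment of the call.
- bot.job_done(): hands the job in; it is judged then, once.
The state is a dict: "time": time; "q": joint angles; "qd": joint speeds; "joint_efforts": joint torques, N m; "ee_pos": TCP position; "tcp_rot": TCP orientation; "wrist_force": force on the tool from outside, world axes, zero at the start; "torque": the same for the moment, N m; "opening": finger opening in m; "grasp_force": force on a finger pad.
Only numpy, scipy, OpenCV 4.12 (cv2) and the standard library are available. Lean on these libraries where they do the work, as an engineer would, in place of code of your own. Each camera call takes 0.05 s, during which the arm holds its last target. There are 200 camera calls.

## Working session

There is one attempt and no reset: what is moved stays moved. The work goes in short steps, Python scripts to look and compute and a tool call to move; the robot and the scene stay as the last step left them, time stands still between calls to the robot, and variables do not carry over. Pictures are saved under pics/ and viewed, at most 10 in all, crops included, and the job is handed in when it is done.

Besides the shell and the picture viewer there is one more tool, called after "Call:" as name(argument=value, ...), one argument or row to a line, values as JSON. apply_moves: Moves the arm, as the interface text tells. Its arguments: {"type":"object","properties":{"motion":{"type":"array","items":{"type":"object","properties":{"jaw":{"type":"number"},"xyz":{"type":"array","items":{"type":"number"}},"twist":{"type":"number"}}}},"grip_force":{"type":"number"}},"required":["motion"]}

```bash
ls; mkdir -p pics
python3 - <<'E'
from workcell import sensors, camera, camera_params, bot
import cv2, numpy as np
print(sensors.get_obs(), bot.tcp_to_tips)
for n in ("scene","side"):
    im,d=camera(n); cv2.imwrite(f"pics/{n}0.png",im[:,:,::-1]); np.savez(f"pics/{n}0.npz",im=im,d=d)
    p=camera_params(n); R=cv2.Rodrigues(np.array(p["rvec"]))[0]; print(n,p["mtx"],-R.T@np.array(p["tvec"]).ravel(),(d>0).mean())
E
```

```text
pics
{'time': 0.0, 'q': array([-6.62901089e+01,  5.01082692e+00,  1.00325193e+01,  9.50993282e+01,
       -1.57664547e-03,  9.00006055e+01]), 'qd': array([ 0.02727648,  0.00269871,  0.06469738,  0.00566528,  0.02990741,
       -0.00696116]), 'joint_efforts': array([-1.02534937e-03, -5.20385206e+01,  4.64804649e+01,  1.61666167e-02,
       -2.30821379e-04,  2.33772357e-05]), 'ee_pos': array([ 0.2210455 , -0.5033402 ,  0.21456838]), 'tcp_rot': array([-1.79922364e+02,  1.57746449e-03,  2.37092878e+01]), 'wrist_force': array([0.32709578, 0.30879522, 0.95272581]), 'torque': array([0.02421607, 0.00593774, 0.00849523]), 'grasp_force': 0.0, 'opening': 0.0853814628685256} 0.017
scene [[360.59365899   0.         260.03815694]
 [  0.         360.59365899 191.80134603]
 [  0.           0.           1.        ]] [0.14316958 0.80686662 0.6679516 ] 0.9961090087890625
side [[381.20300733   0.         247.90770457]
 [  0.         381.20300733 188.1663426 ]
 [  0.           0.           1.        ]] [0.51161485 1.22239374 0.49062288] 0.9951375325520834
```

View pics/scene0.png

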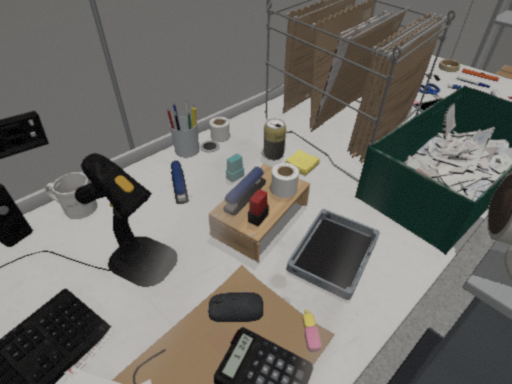

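View pics/side0.png

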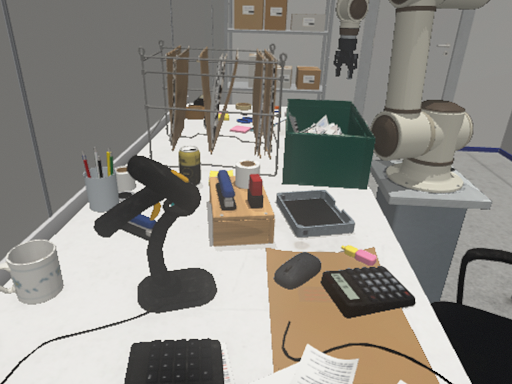

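The scene view has the shelf at about (262,205) carrying the stapler (245,188), stamp (259,207) and roll (285,180). The tray is at (333,250), and there is a turquoise decoy at (235,167). The side view confirms the tray is on the robot's side of the shelf. Next I'll measure positions.

```bash
cat > h.py <<'E'
import cv2, numpy as np
from workcell import sensors, camera, camera_params, bot
def cloud(d,p):
    R=cv2.Rodrigues(np.array(p["rvec"]))[0]; t=np.array(p["tvec"]).ravel()
    v,u=np.indices(d.shape); K=p["mtx"]
    c=np.stack([(u-K[0,2])/K[0,0]*d,(v-K[1,2])/K[1,1]*d,d],-1)
    return (c-t)@R
def load(n):
    z=np.load(f"pics/{n}.npz"); name=n.rstrip("0123456789")
    return z["im"],z["d"],cloud(z["d"],camera_params(name))
def snap(n):
    im,d=camera(n); return im,d,cloud(d,camera_params(n))
def rect(P,m):
    q=P[m][:,:2].astype(np.float32)*1000
    if len(q)<5: return len(q)
    r=cv2.minAreaRect(q); return len(q),np.round(r[0],1),np.round(r[1],1),round(r[2],1)
def big(m):
    n,l,s,c=cv2.connectedComponentsWithStats(m.astype(np.uint8)); return l==1+np.argmax(s[1:,4])
E
python3 - <<'E'
from h import *
for n in ("scene0","side0"):
    im,d,P=load(n); hsv=cv2.cvtColor(im,cv2.COLOR_RGB2HSV); H,S,V=[hsv[...,i].astype(int) for i in range(3)]
    z=P[...,2]; x=P[...,0];y=P[...,1]
    ok=(d>0)
    for nm,(u,v) in dict(scene0=dict(shelf=(270,225),tray=(333,250),roll=(285,172),st=(240,190),stamp=(259,200)),side0=dict(shelf=(240,215),tray=(315,212),roll=(248,165),st=(226,180),stamp=(256,185)))[n].items(): print(nm,np.round(P[v,u],3),hsv[v,u])
    c=P[225,270] if n=="scene0" else P[215,240]
    near=ok&(np.hypot(x-c[0],y-c[1])<.3)
    wood=near&(H>5)&(H<25)&(S>60)
    print("desk z",np.median(z[near&(S<40)&(V>150)&(abs(z)<.02)]))
    print("shelf top",rect(P,big(wood&(abs(z-.078)<.004))), "med z",np.median(z[wood&(abs(z-.078)<.01)]))
    red=near&((H<8)|(H>172))&(S>120)
    print("red",rect(P,big(red)),"top",rect(P,big(red&(z>.141))),z[big(red)].max())
    roll=near&(S<60)&(z>.12)&(z<.15)
    print("roll",rect(P,big(roll)))
    blue=near&(H>105)&(H<130)&(S>50)&(z>.085)
    print("blue",rect(P,big(blue)),z[big(blue)].max())
    tr=near&(z>.023)&(z<.033)&(V<160)
    print("rim",rect(P,big(tr)))
E
```

```text
shelf [0.509 0.411 0.079] [ 17  89 169]
tray [0.399 0.31  0.005] [ 0  0 35]
roll [0.582 0.288 0.117] [17 95 97]
st [0.602 0.415 0.124] [115  62 107]
stamp [0.533 0.423 0.146] [  1 167 130]
desk z -0.0006665357227194536
shelf top (1757, array([585.6, 362.4]), array([137.4, 227.4]), 11.7) med z 0.07715037352576765
red (346, array([564.3, 390.5]), array([ 33.8, 108. ]), 40.6) top (166, array([542.5, 415.3]), array([24.1, 39.7]), 11.6) 0.14900330461442432
roll (383, array([570.4, 301. ]), array([62.7, 63.2]), 88.6)
blue (337, array([614. , 385.1]), array([ 21.7, 119.2]), 15.0) 0.12814991999682193
rim (1968, array([346.8, 620.3]), array([86.4, 85.1]), 22.1)
shelf [0.575 0.475 0.078] [ 16 107 202]
tray [0.386 0.302 0.004] [10 12 63]
roll [0.572 0.284 0.124] [ 16  96 133]
st [0.617 0.394 0.125] [113 110 132]
stamp [0.543 0.436 0.136] [  1 135 125]
desk z -0.0005217354189363142
shelf top (1168, array([590.6, 365.4]), array([139.3, 231.5]), 11.7) med z 0.07716198837657062
red (197, array([546.5, 419. ]), array([22. , 46.1]), 16.1) top (81, array([547. , 417.5]), array([21.4, 43.2]), 15.4) 0.14824248220310177
roll (260, array([700.9, 663.8]), array([21.6, 39.2]), 89.0)
blue (279, array([620.4, 394.2]), array([ 27. , 131.9]), 15.9) 0.1273032095615496
rim (1011, array([339.9, 629. ]), array([100.3,  99.6]), 19.2)
```

Run:
```python
from h import *
for n in ("scene0","side0"):
    im,d,P=load(n); hsv=cv2.cvtColor(im,cv2.COLOR_RGB2HSV); H,S,V=[hsv[...,i].astype(int) for i in range(3)]
    x,y,z=P[...,0],P[...,1],P[...,2]; ok=d>0
    nt=ok&(np.hypot(x-.395,y-.31)<.14)
    print("rim",rect(P,big(nt&(z>.022)&(z<.034)&(V<170))),"all",rect(P,big(nt&(z>.002)&(z<.034)&(V<110))))
    nr=ok&(np.hypot(x-.573,y-.295)<.06)&(z>.128); print("roll",rect(P,nr),z[nr].max())
    ns=ok&(np.hypot(x-.617,y-.39)<.1)&(z>.09)&(np.hypot(x-.573,y-.295)>.042)&(np.hypot(x-.545,y-.418)>.045)
    for a,b in((.085,.105),(.105,.122),(.122,.13)): print("stapler",a,rect(P,ns&(z>a)&(z<b)))
    dec=ok&(np.hypot(x-.62,y-.5)<.15)&(H>75)&(H<100)&(S>60); print("decoy",rect(P,dec),z[dec].max() if dec.any() else 0)
    # height map
    for yy in np.arange(-.5,.7,.1):
        print(round(yy,1),[int(1000*z[ok&(abs(y-yy-.05)<.05)&(abs(x-xx-.05)<.05)].max(initial=-1)) for xx in np.arange(.0,.9,.1)])
```

```text
rim (736, array([394.5, 312.4]), array([150. , 203.9]), 15.6) all (4268, array([393.4, 314.1]), array([148.3, 200.1]), 15.3)
roll (340, array([570.2, 300.4]), array([63.9, 62.4]), 47.4) 0.13823711335520875
stapler 0.085 (74, array([604.2, 420.3]), array([19.9, 65. ]), 3.4)
stapler 0.105 (206, array([615.2, 387.7]), array([ 27.7, 135.3]), 14.2)
stapler 0.122 (353, array([616.8, 385.6]), array([ 23.2, 129.7]), 14.7)
decoy 0 0
-0.5 [-773, -771, -772, -1000, -1000, 10, 10, -1000, -1000]
-0.4 [-773, -770, 132, 170, 170, 3, 367, 362, 345]
-0.3 [-1000, -771, 112, 133, 169, 389, 366, 370, 363]
-0.2 [-1000, -19, 95, 104, 170, 371, 364, 370, 370]
-0.1 [-1000, 9, 170, 69, 350, 371, 364, 371, 370]
-0.0 [10, 210, 176, -1000, 388, 381, 368, 371, 370]
0.1 [3, 204, 170, 171, 171, 3, 23, 114, 3]
0.2 [-1000, 2, 3, 29, 29, 138, 135, 71, 5]
0.3 [-1000, 1, 27, 29, 29, 148, 136, 70, 39]
0.4 [-1000, 1, 19, 30, 78, 149, 128, 50, 50]
0.5 [-1000, 1, 28, 32, 40, 8, 205, 8, 2]
0.6 [-1000, -1000, 29, 33, 30, 3, 268, 277, 91]
rim (461, array([397.1, 317.5]), array([150.4, 203. ]), 15.7) all (1582, array([396.3, 3
[... 212 characters left out ...]
ay([619.2, 392.5]), array([128.2,  76.3]), 77.6)
stapler 0.122 (207, array([612.1, 392.5]), array([118.7,  76.7]), 84.9)
decoy 0 0
-0.5 [-1000, 545, 543, -1000, 0, 0, 10, 10, 11]
-0.4 [-1000, 166, 169, 169, 168, 1, 314, 361, 367]
-0.3 [-1000, -1000, 167, 132, 168, 386, 367, 369, 369]
-0.2 [10, 1, 168, 101, 170, 370, 363, 370, 369]
-0.1 [523, 12, 169, -1000, 169, 370, 363, 369, 369]
-0.0 [535, 531, 530, -1000, 389, 385, 367, 369, 370]
0.1 [212, 280, 170, 169, 170, 0, 20, 114, 0]
0.2 [-1000, -2, 2, 29, 28, 136, 136, 1, 1]
0.3 [-264, -2, 21, 29, 28, 147, 136, 18, 1]
0.4 [-264, -1, 17, 29, 62, 148, 127, 48, 48]
0.5 [-262, -1, 26, 32, 39, 10, 12, 6, 2]
0.6 [-1000, 0, 28, 33, 33, 3, 264, 277, 168]
```

```bash
cat >> h.py <<'E'
def rel(pts,yaw=None):
    """world target(s) (mm) -> tool-axis shift (mm) from measured pose; yaw target -> twist"""
    o=sensors.get_obs(); a=np.radians(o["tcp_rot"][2]); c,s=np.cos(a),np.sin(a)
    print("pose",np.round(o["ee_pos"]*1000,1),np.round(o["tcp_rot"],1),"F",np.round(o["wrist_force"],1),"t",round(o["time"],2),"op",round(o["opening"]*1000,1))
    for p in pts:
        d=np.array(p)-o["ee_pos"]*1000
        print(p,"->",np.round([d[0]*c+d[1]*s,d[0]*s-d[1]*c,-d[2]],1))
    if yaw is not None: print("twist",round(float(np.radians(o["tcp_rot"][2]-yaw)),3))
E
python3 - <<'E'
from h import *
for n in ("scene0","side0"):
    im,d,P=load(n); m=(d>0)&(P[...,2]>.2)&(P[...,1]<.17)&(P[...,1]>-.45)&(P[...,0]>.33)
    q=P[m]; print(n,[(round(a,2),round(float(np.percentile(q[(abs(q[:,1]-a)<.03),0],1)),3) if (abs(q[:,1]-a)<.03).sum()>5 else None) for a in np.arange(-.42,.18,.06)])
rel([(221,-504,330),(285,-200,330),(330,60,340),(500,300,370)],104.5)
E
```

```text
scene0 [(np.float64(-0.42), None), (np.float64(-0.36), 1.021), (np.float64(-0.3), 0.519), (np.float64(-0.24), 0.522), (np.float64(-0.18), 0.517), (np.float64(-0.12), 0.511), (np.float64(-0.06), 0.514), (np.float64(0.0), 0.509), (np.float64(0.06), 0.487), (np.float64(0.12), 1.021)]
side0 [(np.float64(-0.42), 1.025), (np.float64(-0.36), 1.022), (np.float64(-0.3), 0.527), (np.float64(-0.24), 0.559), (np.float64(-0.18), 0.553), (np.float64(-0.12), 0.545), (np.float64(-0.06), 0.537), (np.float64(0.0), 0.523), (np.float64(0.06), 0.491), (np.float64(0.12), 1.026)]
pose [ 221.1 -503.4  214.7] [-179.9   -0.    23.7] F [0.3 0.2 0.3] t 0.1 op 85.3
(221, -504, 330) -> [  -0.3    0.5 -115.3]
(285, -200, 330) -> [ 180.5 -252.1 -115.3]
(330, 60, 340) -> [ 326.3 -472.  -125.3]
(500, 300, 370) -> [ 578.4 -623.4 -155.3]
twist -1.41
```

Call:
apply_moves(
  motion=[
    {"xyz": [0,0,-60],"twist": -0.1},
    {"xyz": [0,0,-115],"twist": -0.25},
    {"xyz": [35,-50,-115],"twist": -0.4},
    {"xyz": [70,-100,-115],"twist": -0.55},
    {"xyz": [106,-150,-115],"twist": -0.7},
  ],
)

```text
validation failed for argument at $.mo...
```

```bash
python3 -c "
from h import *
rel([(285,-200,335),(330,60,345),(500,300,370)],104.5)"
```

```text
pose [ 221.1 -503.4  214.7] [-179.9   -0.    23.7] F [0.3 0.2 0.3] t 0.1 op 85.3
(285, -200, 335) -> [ 180.5 -252.1 -120.3]
(330, 60, 345) -> [ 326.3 -472.  -130.3]
(500, 300, 370) -> [ 578.4 -623.4 -155.3]
twist -1.41
```

Jaw is probably required in every row.

Call:
apply_moves(
  motion=[
    {"jaw": 1,"xyz": [0,0,-60],"twist": -0.1},
    {"jaw": 1,"xyz": [0,0,-115],"twist": -0.25},
    {"jaw": 1,"xyz": [35,-50,-115],"twist": -0.4},
    {"jaw": 1,"xyz": [70,-100,-115],"twist": -0.55},
    {"jaw": 1,"xyz": [106,-150,-115],"twist": -0.7},
  ],
)

```text
time: 0.72
ee_pos: [0.2579, -0.3221, 0.3299]
tcp_rot: [-180.0, -0.0, 64.1]
wrist_force: [1.2, -0.1, 0.4]
opening: 0.0856
grasp_force: 0.0
```

```bash
python3 -c "
from h import *
rel([(285,-200,335),(330,60,345),(500,300,370)],104.5)"
```

```text
pose [ 257.9 -322.1  329.9] [-180.    -0.    64.1] F [ 1.2 -0.1  0.4] t 0.72 op 85.6
(285, -200, 335) -> [121.6 -29.1  -5.1]
(330, 60, 345) -> [ 375.1 -102.4  -15.1]
(500, 300, 370) -> [665.3 -54.5 -40.1]
twist -0.706
```

Call:
apply_moves(
  motion=[
    {"jaw": 1,"xyz": [60,-15,-5],"twist": -0.15},
    {"jaw": 1,"xyz": [120,-29,-5],"twist": -0.3},
    {"jaw": 1,"xyz": [180,-46,-8],"twist": -0.45},
    {"jaw": 1,"xyz": [240,-63,-10],"twist": -0.6},
    {"jaw": 1,"xyz": [300,-81,-12],"twist": -0.706},
  ],
)

```text
time: 1.35
ee_pos: [0.3173, -0.0178, 0.3422]
tcp_rot: [180.0, 0.0, 104.4]
wrist_force: [2.5, -1.6, 0.7]
opening: 0.0856
grasp_force: 0.0
```

```bash
python3 -c "
from h import *
rel([(330,60,345),(480,320,360)],104.5)"
```

```text
pose [317.3 -17.8 342.2] [180.    0.  104.4] F [ 2.5 -1.6  0.7] t 1.35 op 85.6
(330, 60, 345) -> [72.1 31.7 -2.8]
(480, 320, 360) -> [286.7 241.6 -17.8]
twist -0.002
```

Call:
apply_moves(
  motion=[
    {"jaw": 1,"xyz": [55,22,-3]},
    {"jaw": 1,"xyz": [105,60,-6]},
    {"jaw": 1,"xyz": [150,100,-10]},
    {"jaw": 1,"xyz": [200,135,-14]},
    {"jaw": 1,"xyz": [245,175,-17]},
  ],
)

```text
validation failed for argument at $.mo...
```

Call:
apply_moves(
  motion=[
    {"jaw": 1,"xyz": [30,50,-10]},
    {"jaw": 1,"xyz": [30,50,-20]},
    {"jaw": 1,"xyz": [30,50,-20]},
  ],
)

```text
validation failed for argument at $.mo...
```

Run:
```python
from h import *
rel([(480,320,360)])
im,d,P=snap("wrist"); np.savez("pics/w1.npz",im=im,d=d,P=P); cv2.imwrite("pics/w1.png",im[:,:,::-1])
```

```text
pose [317.3 -17.8 342.2] [180.    0.  104.4] F [ 2.5 -1.6  0.7] t 1.35 op 85.6
(480, 320, 360) -> [286.7 241.6 -17.8]
```

View pics/w1.png

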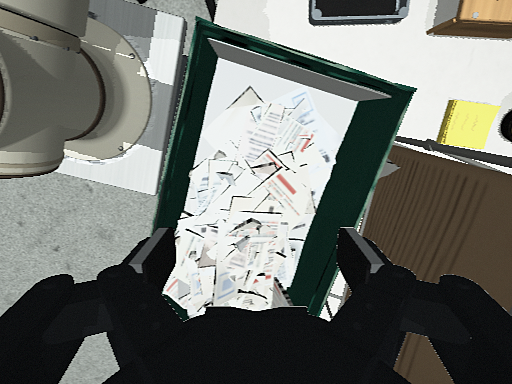

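The wrist view shows the bin below, with the tray at the top edge (360,10) and the shelf corner at (480,15). Image up is tool +x. Every row also needs a twist.

Call:
apply_moves(
  motion=[
    {"jaw": 1,"xyz": [55,22,-3],"twist": 0},
    {"jaw": 1,"xyz": [105,60,-6],"twist": 0},
    {"jaw": 1,"xyz": [150,100,-10],"twist": 0},
    {"jaw": 1,"xyz": [195,140,-14],"twist": 0},
    {"jaw": 1,"xyz": [200,190,-17],"twist": 0},
  ],
)

```text
time: 2.02
ee_pos: [0.4527, 0.2238, 0.3592]
tcp_rot: [-180.0, -0.0, 104.4]
wrist_force: [1.7, 0.1, 0.2]
opening: 0.0853
grasp_force: 0.0
```

Call:
apply_moves(
  motion=[
    {"jaw": 1,"xyz": [0,15,-15],"twist": 0},
    {"jaw": 1,"xyz": [0,15,-20],"twist": 0},
    {"jaw": 1,"xyz": [0,15,-20],"twist": 0},
  ],
)

```text
time: 2.4
ee_pos: [0.4668, 0.2242, 0.3796]
tcp_rot: [180.0, -0.0, 104.2]
wrist_force: [-0.2, 0.1, -0.3]
opening: 0.0854
grasp_force: 0.0
```

Run:
```python
from h import *
rel([(480,320,360)])
im,d,P=snap("wrist"); np.savez("pics/w2.npz",im=im,d=d,P=P); cv2.imwrite("pics/w2.png",im[:,:,::-1])
```

```text
pose [466.8 224.2 379.6] [180.   -0.  104.2] F [-0.2  0.1 -0.3] t 2.4 op 85.4
(480, 320, 360) -> [89.7 36.2 19.6]
```

View pics/w2.png

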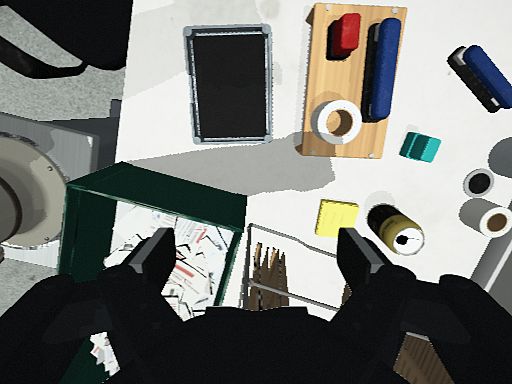

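The view is good: tray at (230,83), shelf at (352,80), stamp top (345,35), stapler (382,70), roll (337,122), and the turquoise decoy at (420,147) behind the shelf. I'll fit these.

Run:
```python
from h import *
z0=np.load("pics/w2.npz"); im,d,P=z0["im"],z0["d"],z0["P"]
hsv=cv2.cvtColor(im,cv2.COLOR_RGB2HSV); H,S,V=[hsv[...,i].astype(int) for i in range(3)]
x,y,z=P[...,0],P[...,1],P[...,2]; ok=d>0
r,c=np.indices(d.shape)
print("desk",np.median(z[ok&(S<30)&(V>180)&(abs(z)<.02)]))
box=lambda a,b,e,f: ok&(c>=a)&(c<b)&(r>=e)&(r<f)
wood=box(290,415,0,170)&(H>5)&(H<28)&(S>40)
print("shelf top",rect(P,big(wood&(abs(z-.078)<.006))),np.median(z[wood&(abs(z-.078)<.01)]))
t=box(170,285,15,150)
print("rim",rect(P,big(t&(z>.022)&(z<.034))),"all",rect(P,big(t&(z>.010)&(z<.034))))
m=box(300,370,90,150)&(z>.128); print("roll",rect(P,m),"circle",cv2.minEnclosingCircle(P[m][:,:2].astype(np.float32)*1000))
red=box(320,370,5,70)&((H<8)|(H>172))&(S>100); print("red",rect(P,red),"top",rect(P,red&(z>.14)),z[red].max())
blk=box(320,365,5,70)&(z>.083); print("stamp all",rect(P,blk))
m=box(358,412,5,130)
for a,b in((.085,.106),(.106,.122),(.120,.132)): print("stapler",a,rect(P,big(m&(z>a)&(z<b))))
print("st all",rect(P,big(m&(z>.084))))
# edges of stapler along length, with heights
q=P[big(m&(z>.084))]; u=np.array([np.cos(np.radians(104.5)),np.sin(np.radians(104.5))]); s=(q[:,:2]@u)*1000
for a in np.arange(s.min(),s.max(),15):
    k=(s>=a)&(s<a+15); w=(q[k,:2]@np.array([u[1],-u[0]]))*1000; print(round(a),round(np.percentile(q[k,2],90)*1000),np.round([w.min(),w.max()],0))
```

```text
desk 0.00048592413289080935
shelf top (6971, array([585.6, 364.4]), array([140.1, 231. ]), 11.6) 0.07838273558076353
rim (1331, array([392., 317.]), array([150.2, 200.3]), 15.7) all (1770, array([392., 317.]), array([150.2, 200.3]), 15.7)
roll (1139, array([568.5, 304. ]), array([63.1, 63.4]), 22.4) circle ((569.26708984375, 303.82086181640625), 32.37004852294922)
red (963, array([550. , 426.8]), array([50.7, 58.3]), 15.5) top (691, array([541.8, 417. ]), array([24.6, 41.8]), 15.5) 0.1496042897466076
stamp all (1288, array([540.6, 416.7]), array([28.9, 48.9]), 17.1)
stapler 0.085 (884, array([606.6, 384.8]), array([ 27.6, 145.2]), 20.9)
stapler 0.106 (505, array([611.3, 389.1]), array([ 27.2, 137.2]), 17.5)
stapler 0.12 (1690, array([614.3, 390.8]), array([ 25.5, 131.7]), 15.0)
st all (3114, array([602.9, 381.2]), array([ 54.5, 150.8]), 16.0)
142 137 [654. 708.]
157 127 [653. 706.]
172 127 [675. 705.]
187 127 [676. 705.]
202 127 [675. 705.]
217 127 [675. 705.]
232 127 [675. 705.]
247 127 [676. 705.]
262 127 [676. 705.]
277 127 [676. 704.]
292 96 [681. 689.]
```

```bash
python3 -c "
from h import *
rel([(619.2,361.6,250),(619.2,361.6,107)],105)"
```

```text
pose [466.7 224.1 379.6] [180.   -0.  104.2] F [ 0.2  0.2 -0. ] t 2.45 op 85.7
(619.2, 361.6, 250) -> [ 96.  181.5 129.6]
(619.2, 361.6, 107) -> [ 96.  181.5 272.6]
twist -0.015
```

Call:
apply_moves(
  motion=[
    {"jaw": 0.1,"xyz": [24,45,32],"twist": -0.015},
    {"jaw": 0.1,"xyz": [48,91,65],"twist": -0.015},
    {"jaw": 0.1,"xyz": [72,136,97],"twist": -0.015},
    {"jaw": 0.1,"xyz": [96,181.5,130],"twist": -0.015},
    {"jaw": 0.1,"xyz": [96,181.5,160],"twist": -0.015},
  ],
)

```text
time: 3.08
ee_pos: [0.6215, 0.364, 0.2114]
tcp_rot: [-179.6, 0.1, 105.1]
wrist_force: [-1.0, 0.7, 0.2]
opening: 0.0471
grasp_force: 0.0
```

```bash
python3 -c "
from h import *
rel([(619.2,361.6,160),(619.2,361.6,112)],105)
im,d,P=snap('wrist'); cv2.imwrite('pics/w3.png',im[:,:,::-1])"
```

```text
pose [621.5 364.  211.4] [-1.796e+02  1.000e-01  1.051e+02] F [-1.   0.7  0.2] t 3.08 op 47.1
(619.2, 361.6, 160) -> [-1.8 -2.9 51.4]
(619.2, 361.6, 112) -> [-1.8 -2.9 99.4]
twist 0.002
```

Call:
apply_moves(
  motion=[
    {"jaw": 0.1,"xyz": [0,0,40],"twist": 0},
    {"jaw": 0.1,"xyz": [0,0,70],"twist": 0},
    {"jaw": 0.1,"xyz": [0,0,95],"twist": 0},
    {"jaw": 0.1,"xyz": [0,0,107],"twist": 0},
    {"jaw": 0.1,"xyz": [0,0,107],"twist": 0},
  ],
)

```text
time: 3.75
ee_pos: [0.6192, 0.3617, 0.1132]
tcp_rot: [180.0, -0.0, 105.0]
wrist_force: [-1.0, -0.3, -0.1]
opening: 0.0468
grasp_force: 0.0
```

```bash
python3 -c "
from h import *
rel([(619.2,361.6,112)],105)
im,d,P=snap('wrist'); cv2.imwrite('pics/w3.png',im[:,:,::-1])"
```

```text
pose [619.2 361.7 113.2] [180.  -0. 105.] F [-1.  -0.3 -0.1] t 3.75 op 46.8
(619.2, 361.6, 112) -> [-0.  -0.1  1.2]
twist 0.001
```

View pics/w3.png

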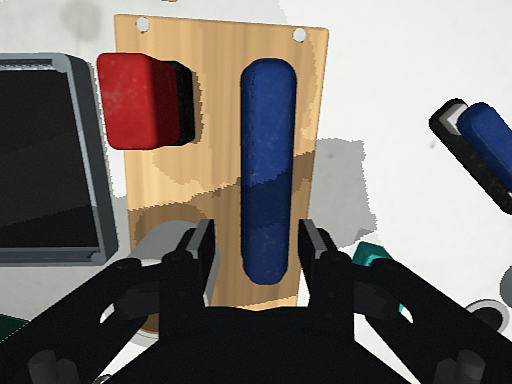

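The fingers straddle the stapler's rear. It spans columns 243–295 between pads at 213 and 303, so it sits about 5 mm to the right. I'll shift 4 mm and close.

Call:
apply_moves(
  grip_force=50,
  motion=[
    {"jaw": 0.1,"xyz": [0,4,1],"twist": 0},
    {"jaw": -0.5,"xyz": [0,4,1],"twist": 0},
    {"jaw": -0.5,"xyz": [0,4,1],"twist": 0},
    {"jaw": -0.5,"xyz": [0,4,1],"twist": 0},
    {"jaw": -0.5,"xyz": [0,4,1],"twist": 0},
  ],
)

```text
time: 4.42
ee_pos: [0.6235, 0.3631, 0.1113]
tcp_rot: [-180.0, 0.0, 105.0]
wrist_force: [0.2, 0.2, -0.9]
opening: 0.0212
grasp_force: 0.0
```

Call:
apply_moves(
  motion=[
    {"jaw": -0.5,"xyz": [0,0,-10],"twist": 0},
    {"jaw": -0.5,"xyz": [0,0,-40],"twist": 0},
    {"jaw": -0.5,"xyz": [0,0,-80],"twist": 0},
    {"jaw": -0.5,"xyz": [0,0,-115],"twist": 0},
    {"jaw": -0.5,"xyz": [0,0,-115],"twist": 0},
  ],
)

```text
time: 5.05
ee_pos: [0.6243, 0.3636, 0.2306]
tcp_rot: [179.7, -0.1, 105.0]
wrist_force: [0.5, -0.1, -0.1]
opening: 0.0209
grasp_force: 0.0
```

Run:
```python
from h import *
a=np.radians(15.7); T=lambda X,Y,z:(392+X*np.cos(a)-Y*np.sin(a),317+X*np.sin(a)+Y*np.cos(a),z)
p=T(30,-30,0); print(p)
rel([(p[0],p[1],226),(p[0],p[1],60),(p[0],p[1],40)],105.7)
im,d,P=snap('wrist'); cv2.imwrite('pics/w4.png',im[:,:,::-1]); np.savez("pics/w4.npz",im=im,d=d,P=P)
hsv=cv2.cvtColor(im,cv2.COLOR_RGB2HSV); m=(hsv[...,0]>105)&(hsv[...,0]<130)&(hsv[...,1]>90)&(np.indices(d.shape)[1]<400)&(d>0)&(P[...,2]>.15)
m=big(m); print(rect(P,m),np.percentile(P[m][:,2],[5,50,95])); r,c=np.where(m); print(r.min(),r.max(),c.min(),c.max())
```

```text
(np.float64(428.99876577207027), np.float64(296.23726098648154), 0)
pose [624.3 363.6 230.6] [ 1.797e+02 -1.000e-01  1.050e+02] F [ 0.5 -0.1 -0.1] t 5.05 op 20.9
(np.float64(428.99876577207027), np.float64(296.23726098648154), 226) -> [ -14.3 -206.1    4.6]
(np.float64(428.99876577207027), np.float64(296.23726098648154), 60) -> [ -14.3 -206.1  170.6]
(np.float64(428.99876577207027), np.float64(296.23726098648154), 40) -> [ -14.3 -206.1  190.6]
twist -0.011
(58, array([615.9, 374.9]), array([12.5,  2. ]), 14.6) [0.31722675 0.31867998 0.31994126]
306 312 226 267
```

View pics/w4.png

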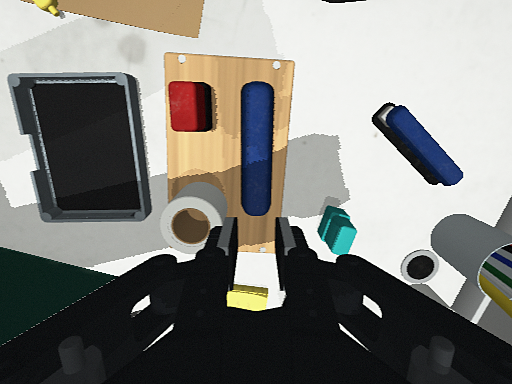

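w4 shows the stapler still on the shelf at (257,148), with the closed fingers behind and above it at (257,240). I'll check the geometry of the visible pads in the depth map.

```bash
python3 - <<'E'
from h import *
z0=np.load("pics/w4.npz"); im,d,P=z0["im"],z0["d"],z0["P"]; p=camera_params("wrist"); print(p["mtx"][0])
R=cv2.Rodrigues(p["rvec"])[0]; print("cam",-R.T@p["tvec"].ravel(), "axis",R[2])
for u,v in [(230,225),(230,240),(228,260),(284,225),(284,240),(257,90),(257,150),(257,205),(190,225),(240,180),(105,95),(248,298)]: print((u,v),round(float(d[v,u]),3),np.round(P[v,u],3))
E
cat h.py | head -12
```

```text
[270.28781804   0.         255.97640605]
cam [0.60334938 0.43188882 0.38713793] axis [ 0.0732621  -0.25956432 -0.9629429 ]
(230, 225) 0.14 [0.606 0.373 0.258]
(230, 240) 0.123 [0.607 0.373 0.276]
(228, 260) 0.117 [0.608 0.368 0.283]
(284, 225) 0.139 [0.633 0.38  0.259]
(284, 240) 0.122 [0.631 0.38  0.277]
(257, 90) 0.248 [0.601 0.448 0.125]
(257, 150) 0.264 [0.615 0.395 0.124]
(257, 205) 0.279 [0.63  0.34  0.124]
(190, 225) 0.315 [0.564 0.286 0.096]
(240, 180) 0.322 [0.607 0.348 0.076]
(105, 95) 0.364 [0.403 0.397 0.003]
(248, 298) 0.437 [0.669 0.145 0.016]
import cv2, numpy as np
from workcell import sensors, camera, camera_params, bot
def cloud(d,p):
    R=cv2.Rodrigues(np.array(p["rvec"]))[0]; t=np.array(p["tvec"]).ravel()
    v,u=np.indices(d.shape); K=p["mtx"]
    c=np.stack([(u-K[0,2])/K[0,0]*d,(v-K[1,2])/K[1,1]*d,d],-1)
    return (c-t)@R
def load(n):
    z=np.load(f"pics/{n}.npz"); name=n.rstrip("0123456789")
    return z["im"],z["d"],cloud(z["d"],camera_params(name))
def snap(n):
    im,d=camera(n); return im,d,cloud(d,camera_params(n))
```

Run:
```python
from h import *
z0=np.load("pics/w4.npz"); im,d,P=z0["im"],z0["d"],z0["P"]
for v in range(208,250,3): print(v,[f"{d[v,u]:.3f}" for u in range(218,240,3)],[im[v,u].tolist() for u in (227,233)])
m=(d>0)&(d<.2)&(np.indices(d.shape)[0]<300); q=P[m]; k=np.argsort(q[:,2])[:400]; print(np.round(np.percentile(q[:,2],[0,1,5]),3)); print(np.round(q[k[::60]],3))
```

```text
208 ['0.280', '0.291', '0.307', '0.330', '0.330', '0.330', '0.331', '0.330'] [[128, 109, 90], [142, 114, 77]]
211 ['0.275', '0.287', '0.303', '0.332', '0.333', '0.332', '0.333', '0.331'] [[130, 109, 86], [143, 113, 77]]
214 ['0.272', '0.283', '0.301', '0.333', '0.333', '0.332', '0.333', '0.334'] [[133, 107, 70], [144, 115, 79]]
217 ['0.272', '0.279', '0.301', '0.150', '0.149', '0.150', '0.149', '0.334'] [[77, 74, 69], [70, 69, 64]]
220 ['0.271', '0.277', '0.146', '0.145', '0.144', '0.145', '0.148', '0.336'] [[78, 81, 81], [53, 55, 55]]
223 ['0.274', '0.274', '0.140', '0.141', '0.142', '0.140', '0.148', '0.336'] [[77, 81, 81], [26, 28, 28]]
226 ['0.147', '0.146', '0.137', '0.138', '0.136', '0.137', '0.148', '0.337'] [[76, 79, 81], [6, 8, 8]]
229 ['0.143', '0.134', '0.133', '0.134', '0.134', '0.134', '0.147', '0.339'] [[79, 83, 84], [8, 8, 8]]
232 ['0.140', '0.131', '0.130', '0.131', '0.132', '0.131', '0.148', '0.340'] [[76, 82, 81], [15, 15, 14]]
235 ['0.137', '0.126', '0.127', '0.129', '0.127', '0.128', '0.148', '0.341'] [[77, 81, 81], [15, 17, 17]]
238 ['0.134', '0.124', '0.124', '0.125', '0.124', '0.128', '0.147', '0.341'] [[76, 81, 83], [12, 14, 13]]
241 ['0.121', '0.122', '0.121', '0.122', '0.122', '0.128', '0.148', '0.344'] [[80, 83, 84], [9, 10, 9]]
244 ['0.119', '0.120', '0.120', '0.120', '0.119', '0.128', '0.147', '0.344'] [[83, 87, 87], [9, 10, 10]]
247 ['0.114', '0.116', '0.118', '0.116', '0.117', '0.128', '0.148', '0.346'] [[83, 88, 89], [10, 14, 13]]
[0.243 0.251 0.262]
[[0.632 0.367 0.243]
 [0.606 0.373 0.249]
 [0.6   0.367 0.251]
 [0.612 0.361 0.253]
 [0.642 0.378 0.254]
 [0.634 0.381 0.255]
 [0.608 0.373 0.257]]
```

The depth map shows the real fingertips are about 19 mm above the reported TCP at this opening, not 17 mm below it. The fingers therefore closed above the stapler. I'll use the measured tip height, descend with the jaw part open, and re-measure.

Call:
apply_moves(
  motion=[
    {"jaw": 0.1,"xyz": [0,0,40],"twist": 0},
    {"jaw": 0.1,"xyz": [0,0,75],"twist": 0},
    {"jaw": 0.1,"xyz": [0,0,100],"twist": 0},
    {"jaw": 0.1,"xyz": [0,0,112],"twist": 0},
    {"jaw": 0.1,"xyz": [0,0,112],"twist": 0},
  ],
)

```text
time: 5.72
ee_pos: [0.623, 0.3628, 0.1132]
tcp_rot: [-179.9, 0.0, 105.0]
wrist_force: [0.1, -1.4, -0.1]
opening: 0.0472
grasp_force: 0.0
```

```bash
cat >> h.py <<'E'
def tips(d,P):
    r,c=np.indices(d.shape); m=(d>0)&(d<.165)&(r<300)
    out=[]
    for k in (m&(c<256)&(c>100),m&(c>256)&(c<400)):
        q=P[k]; j=q[:,2]<np.percentile(q[:,2],2); out.append(np.round([*q[j][:,:2].mean(0),np.percentile(q[:,2],.5)],3))
    return out
E
python3 - <<'E'
from h import *
rel([(623,363,78)],105)
im,d,P=snap('wrist'); np.savez("pics/w5.npz",im=im,d=d,P=P); print(tips(d,P))
m=(d>0)&(d<.3)&(P[...,2]>.119)&(P[...,2]<.132)&(np.hypot(P[...,0]-.614,P[...,1]-.39)<.1); print(rect(P,big(m)))
E
```

```text
pose [623.  362.8 113.2] [-179.9    0.   105. ] F [ 0.1 -1.4 -0.1] t 5.72 op 47.2
(623, 363, 78) -> [ 0.2  0.  35.2]
twist 0.001
[array([0.556, 0.427, 0.103]), array([0.619, 0.431, 0.116])]
(9856, array([616.3, 392.5]), array([ 27.7, 131.9]), 14.6)
```

Call:
apply_moves(
  motion=[
    {"jaw": 0.1,"xyz": [0,0.5,15],"twist": 0},
    {"jaw": 0.1,"xyz": [0,0.5,30],"twist": 0},
    {"jaw": 0.1,"xyz": [0,0.5,38],"twist": 0},
    {"jaw": 0.1,"xyz": [0,0.5,38],"twist": 0},
  ],
)

```text
time: 6.28
ee_pos: [0.6236, 0.3629, 0.0751]
tcp_rot: [-179.9, 0.0, 105.0]
wrist_force: [-0.6, 0.2, 0.4]
opening: 0.0469
grasp_force: 0.0
```

Run:
```python
from h import *
rel([(623,363,78)],105)
im,d,P=snap('wrist'); np.savez("pics/w6.npz",im=im,d=d,P=P)
for v in range(206,240,4): print(v,[f"{P[v,u,2]:.3f}" for u in list(range(197,216,3))+list(range(300,316,3))])
```

```text
pose [623.6 362.9  75.1] [-179.9    0.   105. ] F [-0.6  0.2  0.4] t 6.28 op 46.9
(623, 363, 78) -> [ 0.2 -0.5 -2.9]
twist 0.001
206 ['0.079', '0.080', '0.080', '0.079', '0.078', '0.079', '0.079', '0.078', '0.081', '0.079', '0.079', '0.079', '0.000']
210 ['0.079', '0.079', '0.079', '0.079', '0.078', '0.079', '0.079', '0.079', '0.079', '0.080', '0.079', '0.079', '0.001']
214 ['0.079', '0.080', '0.079', '0.080', '0.079', '0.079', '0.079', '0.078', '0.080', '0.079', '0.079', '0.079', '0.000']
218 ['0.079', '0.079', '0.079', '0.079', '0.079', '0.079', '0.079', '0.080', '0.080', '0.079', '0.080', '0.078', '-0.000']
222 ['0.079', '0.103', '0.104', '0.103', '0.103', '0.100', '0.080', '0.104', '0.104', '0.103', '0.104', '0.103', '0.002']
226 ['0.109', '0.109', '0.235', '0.108', '0.109', '0.101', '0.079', '0.104', '0.108', '0.109', '0.107', '0.108', '0.001']
230 ['0.113', '0.113', '0.112', '0.114', '0.111', '0.101', '0.080', '0.103', '0.113', '0.114', '0.113', '0.113', '0.113']
234 ['0.117', '0.117', '0.117', '0.117', '0.111', '0.102', '0.079', '0.104', '0.114', '0.117', '0.117', '0.117', '0.118']
238 ['0.121', '0.121', '0.235', '0.118', '0.110', '0.102', '0.079', '0.104', '0.114', '0.120', '0.123', '0.122', '0.122']
```

Tips are at z≈0.100, straddling the stapler. Closing now.

Call:
apply_moves(
  grip_force=50,
  motion=[
    {"jaw": 0.1,"xyz": [0,0.5,4],"twist": 0},
    {"jaw": -0.5,"xyz": [0,0.5,4],"twist": 0},
    {"jaw": -0.5,"xyz": [0,0.5,4],"twist": 0},
    {"jaw": -0.5,"xyz": [0,0.5,4],"twist": 0},
    {"jaw": -0.5,"xyz": [0,0.5,4],"twist": 0},
  ],
)

```text
time: 6.95
ee_pos: [0.6246, 0.3634, 0.0724]
tcp_rot: [180.0, -0.0, 105.0]
wrist_force: [0.7, 0.3, 0.6]
opening: 0.0283
grasp_force: 49.4
```

Call:
apply_moves(
  motion=[
    {"jaw": -0.5,"xyz": [0,0,-15],"twist": 0},
    {"jaw": -0.5,"xyz": [0,0,-40],"twist": 0},
    {"jaw": -0.5,"xyz": [0,0,-75],"twist": 0},
    {"jaw": -0.5,"xyz": [0,0,-105],"twist": 0},
    {"jaw": -0.5,"xyz": [0,0,-105],"twist": 0},
  ],
)

```text
time: 7.58
ee_pos: [0.6254, 0.3639, 0.1806]
tcp_rot: [179.7, -0.1, 105.0]
wrist_force: [0.5, 0.4, -2.4]
opening: 0.0281
grasp_force: 49.5
```

Run:
```python
from h import *
rel([(429,296.2,177),(429,296.2,0)],105.7)
im,d,P=snap('wrist'); np.savez("pics/w7.npz",im=im,d=d,P=P)
hsv=cv2.cvtColor(im,cv2.COLOR_RGB2HSV); m=(hsv[...,0]>105)&(hsv[...,0]<130)&(hsv[...,1]>90)&(d>0)&(P[...,2]>.19)
m=big(m); print(rect(P,m),np.round(np.percentile(P[m][:,2],[5,50,95]),3))
k=m; A=np.c_[P[k][:,:2],np.ones(k.sum())]; print("tilt",np.linalg.lstsq(A,P[k][:,2],rcond=None)[0])
```

```text
pose [625.4 363.9 180.6] [ 1.797e+02 -1.000e-01  1.050e+02] F [ 0.5  0.4 -2.4] t 7.58 op 28.1
(429, 296.2, 177) -> [ -14.4 -207.2    3.6]
(429, 296.2, 0) -> [ -14.4 -207.2  180.6]
twist -0.011
(17188, array([615.1, 398.7]), array([ 31.5, 121.9]), 14.4) [0.222 0.231 0.233]
tilt [-0.01985268 -0.01932441  0.2499525 ]
```

Call:
apply_moves(
  motion=[
    {"jaw": -0.5,"xyz": [-3,-40,0],"twist": 0},
    {"jaw": -0.5,"xyz": [-7,-95,0],"twist": -0.011},
    {"jaw": -0.5,"xyz": [-10,-150,0],"twist": -0.011},
    {"jaw": -0.5,"xyz": [-14,-195,0],"twist": -0.011},
    {"jaw": -0.5,"xyz": [-14,-206.5,0],"twist": -0.011},
  ],
)

```text
time: 8.25
ee_pos: [0.4262, 0.2951, 0.1762]
tcp_rot: [-179.9, 0.0, 105.7]
wrist_force: [1.1, -0.0, -2.8]
opening: 0.0277
grasp_force: 50.2
```

Call:
apply_moves(
  motion=[
    {"jaw": -0.5,"xyz": [0,0,40],"twist": 0},
    {"jaw": -0.5,"xyz": [0,0,85],"twist": 0},
    {"jaw": -0.5,"xyz": [0,0,120],"twist": 0},
    {"jaw": -0.5,"xyz": [0,0,140],"twist": 0},
    {"jaw": -0.5,"xyz": [0,0,140],"twist": 0},
  ],
)

```text
time: 8.88
ee_pos: [0.4275, 0.2953, 0.0345]
tcp_rot: [-179.7, 0.1, 105.7]
wrist_force: [0.2, 0.8, -2.0]
opening: 0.028
grasp_force: 50.3
```

Run:
```python
from h import *
rel([(429,296.2,0)],105.7)
im,d,P=snap('wrist'); np.savez("pics/w8.npz",im=im,d=d,P=P); cv2.imwrite('pics/w8.png',im[:,:,::-1])
m=(d>0)&(abs(P[...,2]-.028)<.003)&(np.hypot(P[...,0]-.392,P[...,1]-.317)<.14); print(rect(P,m))
```

```text
pose [427.5 295.3  34.5] [-1.797e+02  1.000e-01  1.057e+02] F [ 0.2  0.8 -2. ] t 8.88 op 28.0
(429, 296.2, 0) -> [ 0.5  1.7 34.5]
twist -0.001
(7491, array([393.6, 316.7]), array([150.6, 197. ]), 15.7)
```

View pics/w8.png

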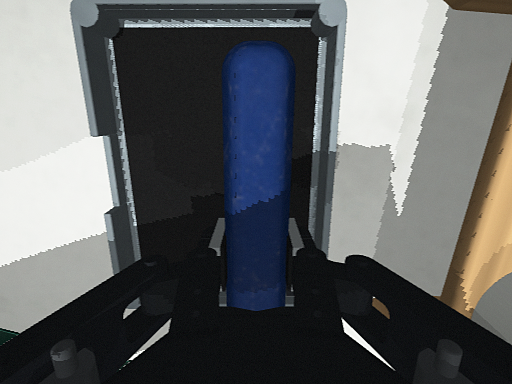

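The stapler is held over the tray's far side at columns 222–297, inside the rim. Lowering gently.

Call:
apply_moves(
  motion=[
    {"jaw": -0.5,"xyz": [0,1,15],"twist": 0},
    {"jaw": -0.5,"xyz": [0,1,28],"twist": 0},
    {"jaw": -0.5,"xyz": [0,1,35],"twist": 0},
    {"jaw": -0.5,"xyz": [0,1,37],"twist": 0},
    {"jaw": -0.5,"xyz": [0,1,37.5],"twist": 0},
  ],
)

```text
time: 9.55
ee_pos: [0.4298, 0.2966, -0.0001]
tcp_rot: [180.0, -0.0, 105.7]
wrist_force: [-0.4, 0.3, -2.2]
opening: 0.0283
grasp_force: 50.3
```

Call:
apply_moves(
  motion=[
    {"jaw": -0.5,"xyz": [0,0,1],"twist": 0},
    {"jaw": -0.5,"xyz": [0,0,1.8],"twist": 0},
    {"jaw": -0.5,"xyz": [0,0,2],"twist": 0},
  ],
)

```text
time: 9.93
ee_pos: [0.43, 0.2967, -0.0011]
tcp_rot: [179.9, -0.0, 105.7]
wrist_force: [-1.6, -2.0, 6.1]
opening: 0.0282
grasp_force: 51.0
```

Call:
apply_moves(
  motion=[
    {"jaw": -0.05,"xyz": [0,0,0],"twist": 0},
    {"jaw": -0.05,"xyz": [0,0,0],"twist": 0},
    {"jaw": -0.05,"xyz": [0,0,-15],"twist": 0},
    {"jaw": -0.05,"xyz": [0,0,-50],"twist": 0},
    {"jaw": -0.05,"xyz": [0,0,-105],"twist": 0},
  ],
)

```text
time: 10.55
ee_pos: [0.4289, 0.296, 0.1035]
tcp_rot: [-179.9, 0.0, 105.7]
wrist_force: [0.2, 0.5, -0.3]
opening: 0.0408
grasp_force: 0.0
```

Call:
apply_moves(
  motion=[
    {"jaw": 1,"xyz": [0,0,-60],"twist": 0.18},
    {"jaw": 1,"xyz": [0,0,-100],"twist": 0.36},
    {"jaw": 1,"xyz": [0,0,-100],"twist": 0.54},
    {"jaw": 1,"xyz": [0,0,-100],"twist": 0.72},
    {"jaw": 1,"xyz": [0,0,-100],"twist": 0.9},
  ],
)

```text
time: 11.18
ee_pos: [0.4297, 0.2965, 0.204]
tcp_rot: [180.0, -0.1, 53.8]
wrist_force: [-0.7, -0.1, -0.9]
opening: 0.0853
grasp_force: 0.0
```

Run:
```python
from h import *
rel([(568.8,304,205),(568.8,304,150)],15.7)
im,d,P=snap('scene'); cv2.imwrite('pics/s2.png',im[100:300,180:420,::-1])
hsv=cv2.cvtColor(im,cv2.COLOR_RGB2HSV); m=(hsv[...,0]>105)&(hsv[...,0]<130)&(hsv[...,1]>50)&(d>0)&(np.hypot(P[...,0]-.392,P[...,1]-.317)<.14)
m=big(m); print(rect(P,m),np.round(np.percentile(P[m][:,2],[5,50,95]),3))
m=(np.hypot(P[...,0]-.392,P[...,1]-.317)<.14)&(P[...,2]>.022)&(P[...,2]<.034)&(hsv[...,2]<170)&~m; print(rect(P,big(m)))
```

```text
pose [429.7 296.5 204. ] [ 1.80e+02 -1.00e-01  5.38e+01] F [-0.7 -0.1 -0.9] t 11.18 op 85.3
(568.8, 304, 205) -> [ 88.3 107.8  -1. ]
(568.8, 304, 150) -> [ 88.3 107.8  54. ]
twist 0.664
(684, array([433.4, 308.2]), array([ 45.4, 165.8]), 14.9) [0.005 0.05  0.053]
(745, array([394.2, 313.3]), array([150.1, 203.1]), 15.6)
```

Call:
apply_moves(
  motion=[
    {"jaw": 1,"xyz": [30,36,0],"twist": 0.18},
    {"jaw": 1,"xyz": [60,73,0],"twist": 0.36},
    {"jaw": 1,"xyz": [88.3,108,0],"twist": 0.54},
    {"jaw": 1,"xyz": [88.3,108,0],"twist": 0.664},
    {"jaw": 1,"xyz": [88.3,108,50],"twist": 0.664},
  ],
)

```text
time: 11.85
ee_pos: [0.5947, 0.2449, 0.1642]
tcp_rot: [-177.7, -0.2, 21.5]
wrist_force: [1.0, 0.9, -0.3]
opening: 0.0851
grasp_force: 0.0
```

Call:
apply_moves(
  motion=[
    {"jaw": 1,"xyz": [0,0,20],"twist": 0},
    {"jaw": 1,"xyz": [0,0,36],"twist": 0},
    {"jaw": 1,"xyz": [0,0,36],"twist": 0},
  ],
)

```text
time: 12.22
ee_pos: [0.591, 0.2472, 0.125]
tcp_rot: [-177.7, 0.2, 21.7]
wrist_force: [0.3, 0.3, -0.4]
opening: 0.0855
grasp_force: 0.0
```

Run:
```python
from h import *
rel([(568.8,304,83)],15.7)
im,d,P=snap('wrist'); np.savez("pics/w9.npz",im=im,d=d,P=P); cv2.imwrite('pics/w9.png',im[:,:,::-1])
print([f"{P[v,u,2]:.3f}" for v in range(220,250,4) for u in (166,)],[f"{P[v,u,2]:.3f}" for v in range(220,250,4) for u in (350,)])
m=(d>0)&(abs(P[...,2]-.136)<.005)&(np.hypot(P[...,0]-.569,P[...,1]-.304)<.04); print(rect(P,m))
```

```text
pose [591.  247.2 125. ] [-177.7    0.2   21.7] F [ 0.3  0.3 -0.4] t 12.22 op 85.5
(568.8, 304, 83) -> [  0.4 -61.   42. ]
twist 0.105
['0.101', '0.105', '0.163', '0.167', '0.169', '0.169', '0.170', '0.170'] ['0.001', '0.001', '0.159', '0.164', '0.168', '0.172', '0.173', '0.175']
(5116, array([572.8, 304.9]), array([59.5, 63.9]), 3.8)
```

View pics/w9.png

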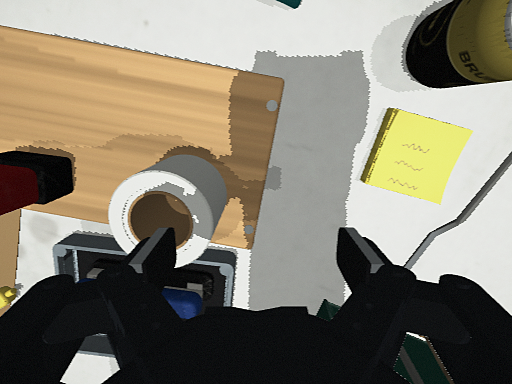

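w9 shows the roll at (165,215), left of the gripper, so the arm stopped about 57 mm short. I need to check the joints before going on.

Run:
```python
from h import *
o=sensors.get_obs(); print({k:np.round(o[k],2) for k in("q","qd","joint_efforts","ee_pos","tcp_rot","torque")})
```

```text
{'q': array([ 21.61,  16.85,  13.87,  87.12,   2.32, 179.89]), 'qd': array([ 0.11, -0.57,  1.32,  0.21,  0.12,  0.29]), 'joint_efforts': array([-1.300e-01, -6.391e+01,  4.549e+01, -1.400e-01,  1.200e-01,
       -2.000e-02]), 'ee_pos': array([0.59, 0.25, 0.13]), 'tcp_rot': array([-1.7768e+02,  1.0000e-01,  2.1720e+01]), 'torque': array([-0.04, -0.03, -0.03])}
```

Joint 6 is at its limit: yaw = q1 + 180 − q6. I'll use the equivalent half-turn, yaw ≈ 195.7. Lift, then rotate the other way.

Call:
apply_moves(
  motion=[
    {"jaw": 1,"xyz": [0,0,-40],"twist": -0.18},
    {"jaw": 1,"xyz": [0,0,-70],"twist": -0.36},
    {"jaw": 1,"xyz": [0,0,-80],"twist": -0.54},
    {"jaw": 1,"xyz": [0,0,-80],"twist": -0.72},
    {"jaw": 1,"xyz": [0,0,-80],"twist": -0.9},
  ],
)

```text
time: 12.9
ee_pos: [0.5932, 0.2447, 0.2074]
tcp_rot: [-178.6, -1.9, 73.6]
wrist_force: [0.0, -0.1, -0.0]
opening: 0.0855
grasp_force: 0.0
```

Call:
apply_moves(
  motion=[
    {"jaw": 1,"xyz": [0,0,0],"twist": -0.18},
    {"jaw": 1,"xyz": [0,0,0],"twist": -0.36},
    {"jaw": 1,"xyz": [0,0,0],"twist": -0.54},
    {"jaw": 1,"xyz": [0,0,0],"twist": -0.72},
    {"jaw": 1,"xyz": [0,0,0],"twist": -0.9},
  ],
)

```text
time: 13.52
ee_pos: [0.5931, 0.2447, 0.2072]
tcp_rot: [179.4, -2.3, 125.2]
wrist_force: [0.6, 0.8, 0.9]
opening: 0.0853
grasp_force: 0.0
```

Call:
apply_moves(
  motion=[
    {"jaw": 1,"xyz": [0,0,0],"twist": -0.18},
    {"jaw": 1,"xyz": [0,0,0],"twist": -0.36},
    {"jaw": 1,"xyz": [0,0,0],"twist": -0.54},
    {"jaw": 1,"xyz": [0,0,0],"twist": -0.72},
    {"jaw": 1,"xyz": [0,0,0],"twist": -0.9},
  ],
)

```text
time: 14.15
ee_pos: [0.5931, 0.2446, 0.2072]
tcp_rot: [177.9, -1.0, 176.8]
wrist_force: [0.2, 1.0, 0.6]
opening: 0.0853
grasp_force: 0.0
```

```bash
python3 -c "
from h import *
rel([(569,304,195),(569,304,84)],195.7-360)
print(sensors.get_obs()['q'])"
```

```text
pose [593.1 244.6 207.2] [177.9  -1.  176.8] F [0.2 1.  0.6] t 14.15 op 85.3
(569, 304, 195) -> [27.4 57.9 12.2]
(569, 304, 84) -> [ 27.4  57.9 123.2]
twist 5.953
[21.32486077 17.98136472 24.26690221 96.28046819  2.32342388 24.57743201]
```

The limit clip left a constant 2.3° lean, which is tolerable. I'll make `rel` use the full rotation.

```bash
cat >> h.py <<'E'
from scipy.spatial.transform import Rotation
def rel(pts,yaw=None):
    o=sensors.get_obs(); R=Rotation.from_euler("xyz",o["tcp_rot"],degrees=True).as_matrix()
    print("pose",np.round(o["ee_pos"]*1000,1),np.round(o["tcp_rot"],1),"F",np.round(o["wrist_force"],1),"t",round(o["time"],2),"op",round(o["opening"]*1000,1),"q5,6",np.round(o["q"][4:],1))
    for p in pts: print(np.round(p,1),"->",np.round(R.T@(np.array(p)-o["ee_pos"]*1000),1))
    if yaw is not None: print("twist",round(float(np.radians((o["tcp_rot"][2]-yaw+180)%360-180)),3))
E
python3 -c "
from h import *
rel([(569,304,190),(569,304,84)],195.7)"
```

```text
pose [593.1 244.6 207.2] [177.9  -1.  176.8] F [0.2 1.  0.6] t 14.15 op 85.3 q5,6 [ 2.3 24.6]
[569 304 190] -> [27.1 57.2 19.8]
[569 304  84] -> [ 25.3  53.3 125.7]
twist -0.33
```

Call:
apply_moves(
  motion=[
    {"jaw": 1,"xyz": [13,28,5],"twist": -0.16},
    {"jaw": 1,"xyz": [27,57,15],"twist": -0.33},
    {"jaw": 1,"xyz": [27,57,40],"twist": -0.33},
    {"jaw": 1,"xyz": [26,55,75],"twist": -0.33},
    {"jaw": 1,"xyz": [26,55,75],"twist": -0.33},
  ],
)

```text
time: 14.78
ee_pos: [0.5682, 0.3034, 0.1318]
tcp_rot: [177.7, -0.5, -164.7]
wrist_force: [-0.5, -0.4, 0.7]
opening: 0.0853
grasp_force: 0.0
```

Run:
```python
from h import *
rel([(569,304,84)],195.7)
im,d,P=snap('wrist'); np.savez("pics/w10.npz",im=im,d=d,P=P); cv2.imwrite('pics/w10.png',im[:,:,::-1])
print([f"{P[v,u,2]:.3f}" for v in range(220,250,4) for u in (166,)],[f"{P[v,u,2]:.3f}" for v in range(220,250,4) for u in (350,)])
m=(d>0)&(abs(P[...,2]-.136)<.006)&(np.hypot(P[...,0]-.569,P[...,1]-.304)<.05); print(rect(P,m)); r,c=np.where(m); print(r.min(),r.max(),c.min(),c.max())
```

```text
pose [568.2 303.4 131.8] [ 177.7   -0.5 -164.7] F [-0.5 -0.4  0.7] t 14.78 op 85.3 q5,6 [ 2.3 11.7]
[569 304  84] -> [-1.4 -1.5 47.7]
twist -0.007
['0.002', '0.003', '0.167', '0.172', '0.174', '0.173', '0.174', '0.175'] ['0.080', '0.082', '0.171', '0.174', '0.178', '0.183', '0.184', '0.185']
(5746, array([570.6, 304.1]), array([63.8, 63.9]), 39.9)
176 273 200 302
```

Call:
apply_moves(
  grip_force=35,
  motion=[
    {"jaw": 1,"xyz": [0,-0.5,20],"twist": 0},
    {"jaw": 1,"xyz": [-1,-1,40],"twist": 0},
    {"jaw": 1,"xyz": [-1,-1.5,48],"twist": 0},
    {"jaw": 1,"xyz": [-1,-1.5,48],"twist": 0},
    {"jaw": 0.2,"xyz": [-1,-1.5,48],"twist": 0},
  ],
)

```text
time: 15.45
ee_pos: [0.5703, 0.3044, 0.0865]
tcp_rot: [177.7, -0.3, -164.7]
wrist_force: [-0.0, 1.0, 0.2]
opening: 0.0698
grasp_force: 0.0
```

Call:
apply_moves(
  motion=[
    {"jaw": 0.2,"xyz": [0,0,0],"twist": 0},
    {"jaw": 0.2,"xyz": [0,0,0],"twist": 0},
    {"jaw": 0.2,"xyz": [0,0,0],"twist": 0},
  ],
)

```text
time: 15.82
ee_pos: [0.5705, 0.3045, 0.0869]
tcp_rot: [177.7, -0.2, -164.7]
wrist_force: [-0.5, -1.4, 6.3]
opening: 0.063
grasp_force: 38.5
```

Call:
apply_moves(
  motion=[
    {"jaw": 0.2,"xyz": [0,0,-15],"twist": 0},
    {"jaw": 0.2,"xyz": [0,0,-40],"twist": 0},
    {"jaw": 0.2,"xyz": [0,0,-50],"twist": 0},
    {"jaw": 0.2,"xyz": [0,0,-50],"twist": 0},
  ],
)

```text
time: 16.32
ee_pos: [0.571, 0.3025, 0.1359]
tcp_rot: [177.7, -0.3, -164.7]
wrist_force: [0.3, -0.9, -1.1]
opening: 0.0624
grasp_force: 38.8
```

```bash
python3 -c "
from h import *
rel([(570.5,304.5,137),(342.6,363.4,137),(342.6,363.4,50),(342.6,363.4,13.5)],195.7)"
```

```text
pose [571.  302.5 135.9] [ 177.7   -0.3 -164.7] F [ 0.3 -0.9 -1.1] t 16.32 op 62.4 q5,6 [ 2.3 11.6]
[570.5 304.5 137. ] -> [-0.   2.1 -1. ]
[342.6 363.4 137. ] -> [204.3 118.8   4.7]
[342.6 363.4  50. ] -> [203.9 115.3  91.6]
[342.6 363.4  13.5] -> [203.7 113.8 128.1]
twist -0.008
```

Call:
apply_moves(
  motion=[
    {"jaw": 0.2,"xyz": [40,24,0],"twist": 0},
    {"jaw": 0.2,"xyz": [90,53,0],"twist": 0},
    {"jaw": 0.2,"xyz": [140,82,2],"twist": 0},
    {"jaw": 0.2,"xyz": [190,110,4],"twist": 0},
    {"jaw": 0.2,"xyz": [204,119,5],"twist": -0.008},
  ],
)

```text
time: 16.95
ee_pos: [0.3397, 0.3637, 0.1355]
tcp_rot: [177.7, -0.4, -164.1]
wrist_force: [1.4, -0.0, -0.2]
opening: 0.0629
grasp_force: 38.8
```

Call:
apply_moves(
  motion=[
    {"jaw": 0.2,"xyz": [0,-1,35],"twist": 0},
    {"jaw": 0.2,"xyz": [0,-3,70],"twist": 0},
    {"jaw": 0.2,"xyz": [0,-4,95],"twist": 0},
    {"jaw": 0.2,"xyz": [0,-4,105],"twist": 0},
    {"jaw": 0.2,"xyz": [0,-4,105],"twist": 0},
  ],
)

```text
time: 17.58
ee_pos: [0.3417, 0.3633, 0.0305]
tcp_rot: [177.7, -0.4, -164.3]
wrist_force: [1.4, 0.1, -0.5]
opening: 0.0626
grasp_force: 38.8
```

Run:
```python
from h import *
rel([(342.6,363.4,13.5)],195.7)
im,d,P=snap('scene')
m=(np.hypot(P[...,0]-.343,P[...,1]-.363)<.045)&(P[...,2]>.06)&(P[...,2]<.1)&(im.min(2)>120); print(rect(P,m),np.percentile(P[m][:,2],[50,95]))
im,d,P=snap('wrist'); np.savez("pics/w11.npz",im=im,d=d,P=P)
m=(np.hypot(P[...,0]-.343,P[...,1]-.363)<.045)&(P[...,2]>.06)&(P[...,2]<.1); print(rect(P,m),np.percentile(P[m][:,2],[5,50,95]))
```

```text
pose [341.7 363.3  30.5] [ 177.7   -0.4 -164.3] F [ 1.4  0.1 -0.5] t 17.57 op 62.6 q5,6 [ 2.2 29.8]
[342.6 363.4  13.5] -> [-1.  -0.8 17. ]
twist 0.0
(158, array([338.4, 359.5]), array([50.6, 63.5]), 68.3) [0.07802085 0.08009889]
(13983, array([339. , 358.9]), array([78. , 62.7]), 76.0) [0.06419392 0.08088489 0.09090483]
```

Call:
apply_moves(
  motion=[
    {"jaw": 0.2,"xyz": [-1,-0.5,8],"twist": 0},
    {"jaw": 0.2,"xyz": [-1,-1,13],"twist": 0},
    {"jaw": 0.2,"xyz": [-1,-1,15.5],"twist": 0},
    {"jaw": 0.2,"xyz": [-1,-1,16.5],"twist": 0},
    {"jaw": 0.2,"xyz": [-1,-1,16.5],"twist": 0},
  ],
)

```text
time: 18.3
ee_pos: [0.3427, 0.3635, 0.0144]
tcp_rot: [177.7, -0.3, -164.3]
wrist_force: [-1.2, -0.0, -0.8]
opening: 0.0628
grasp_force: 38.8
```

Call:
apply_moves(
  motion=[
    {"jaw": 0.2,"xyz": [0,0,0.8],"twist": 0},
    {"jaw": 0.2,"xyz": [0,0,1.5],"twist": 0},
    {"jaw": 0.2,"xyz": [0,0,1.5],"twist": 0},
  ],
)

```text
time: 18.68
ee_pos: [0.3428, 0.3636, 0.0134]
tcp_rot: [177.7, -0.3, -164.3]
wrist_force: [-1.6, -0.9, 3.5]
opening: 0.0623
grasp_force: 39.4
```

Call:
apply_moves(
  motion=[
    {"jaw": 0.8,"xyz": [0,0,0],"twist": 0},
    {"jaw": 0.8,"xyz": [0,0,0],"twist": 0},
    {"jaw": 0.8,"xyz": [0,0,0],"twist": 0},
    {"jaw": 0.8,"xyz": [0,0,-30],"twist": 0},
    {"jaw": 0.8,"xyz": [0,0,-80],"twist": 0},
  ],
)

```text
time: 19.3
ee_pos: [0.3431, 0.3597, 0.0921]
tcp_rot: [177.8, -0.5, -164.3]
wrist_force: [0.5, 0.8, 0.1]
opening: 0.0768
grasp_force: 0.0
```

Call:
apply_moves(
  motion=[
    {"jaw": 0.8,"xyz": [0,0,-60],"twist": 0},
    {"jaw": 0.8,"xyz": [0,0,-115],"twist": 0},
    {"jaw": 0.8,"xyz": [0,0,-115],"twist": 0},
  ],
)

```text
time: 19.68
ee_pos: [0.3472, 0.3574, 0.2124]
tcp_rot: [177.5, 0.0, -164.3]
wrist_force: [-0.5, -0.3, -0.3]
opening: 0.077
grasp_force: 0.0
```

Run:
```python
from h import *
rel([(541.2,416.8,210),(541.2,416.8,150)],196)
im,d,P=snap('scene'); cv2.imwrite('pics/s3.png',cv2.resize(im[130:310,190:400,::-1],None,fx=2.5,fy=2.5,interpolation=cv2.INTER_CUBIC))
m=(np.hypot(P[...,0]-.343,P[...,1]-.363)<.05)&(P[...,2]>.055)&(P[...,2]<.1)&(im.min(2)>120); print("roll",rect(P,m),np.percentile(P[m][:,2],[50,95]))
t=(np.hypot(P[...,0]-.392,P[...,1]-.317)<.14)&(P[...,2]>.022)&(P[...,2]<.034)&(im.max(2)<170); print(rect(P,big(t)))
```

```text
pose [347.2 357.4 212.4] [ 177.5    0.  -164.3] F [-0.5 -0.3 -0.3] t 19.68 op 77.0 q5,6 [ 2.2 28.8]
[541.2 416.8 210. ] -> [-202.8    4.5    2.6]
[541.2 416.8 150. ] -> [-202.8    1.9   62.6]
twist -0.005
roll (396, array([342.5, 363. ]), array([59.9, 62.4]), 34.8) [0.06137736 0.06326837]
(833, array([394.6, 312.4]), array([150.2, 204.6]), 15.6)
```

Call:
apply_moves(
  motion=[
    {"jaw": 0.8,"xyz": [-50,1,0],"twist": 0},
    {"jaw": 0.8,"xyz": [-105,2,0],"twist": 0},
    {"jaw": 0.8,"xyz": [-160,3,2],"twist": 0},
    {"jaw": 0.8,"xyz": [-203,4,20],"twist": 0},
    {"jaw": 0.8,"xyz": [-203,3,40],"twist": 0},
  ],
)

```text
time: 20.35
ee_pos: [0.5417, 0.4156, 0.1613]
tcp_rot: [177.8, -0.6, -164.4]
wrist_force: [-0.8, 0.1, -0.7]
opening: 0.0771
grasp_force: 0.0
```

Call:
apply_moves(
  motion=[
    {"jaw": 0.5,"xyz": [0,0,0],"twist": 0},
    {"jaw": 0.5,"xyz": [0,0,0],"twist": 0},
  ],
)

```text
time: 20.6
ee_pos: [0.5394, 0.4156, 0.1672]
tcp_rot: [177.7, -0.3, -164.3]
wrist_force: [0.0, 0.3, -0.6]
opening: 0.0641
grasp_force: 0.0
```

Run:
```python
from h import *
im,d,P=snap('wrist'); np.savez("pics/w12.npz",im=im,d=d,P=P); cv2.imwrite('pics/w12.png',im[:,:,::-1])
hsv=cv2.cvtColor(im,cv2.COLOR_RGB2HSV); H,S=hsv[...,0].astype(int),hsv[...,1]
n=(d>0)&(np.hypot(P[...,0]-.541,P[...,1]-.417)<.06)
red=n&((H<8)|(H>172))&(S>100)&(P[...,2]>.14)&(P[...,2]<.155); print("top",rect(P,red),np.median(P[red][:,2])); r,c=np.where(red); print(r.min(),r.max(),c.min(),c.max())
print("all",rect(P,n&(P[...,2]>.082)&(P[...,2]<.155)),"foot",rect(P,n&(P[...,2]>.082)&(P[...,2]<.105)))
f=(d>0)&(d<.16); rr,cc=np.where(f&(np.indices(d.shape)[0]<300)); print("tip row",rr.min()); k=(f&(np.indices(d.shape)[0]<rr.min()+4)); print(np.round(P[k].mean(0),3))
rel([(541.2,416.8,100)],196)
```

```text
top (1932, array([542.8, 417.8]), array([24.7, 41.2]), 14.2) 0.1481228466708155
197 231 223 280
all (3165, array([541.6, 417. ]), array([27.5, 47.7]), 14.5) foot (322, array([529.4, 413.8]), array([ 2.6, 46.9]), 15.0)
tip row 222
[0.527 0.414 0.197]
pose [539.6 415.8 167.9] [ 177.7   -0.3 -164.3] F [0.3 0.  0.5] t 20.65 op 64.3 q5,6 [ 2.3 20.9]
[541.2 416.8 100. ] -> [-2.2 -2.2 67.9]
twist -0.005
```

Roll is in place with its top at 62 mm. Stamp centre is ≈(542,417). Descend and grip its top.

Call:
apply_moves(
  grip_force=25,
  motion=[
    {"jaw": 0.5,"xyz": [-2,-1,30],"twist": 0},
    {"jaw": 0.5,"xyz": [-3,-2,55],"twist": 0.01},
    {"jaw": 0.5,"xyz": [-3,-2,69],"twist": 0.01},
    {"jaw": 0.5,"xyz": [-3,-2,69],"twist": 0.01},
    {"jaw": -0.3,"xyz": [-3,-2,69],"twist": 0.01},
  ],
)

```text
time: 21.28
ee_pos: [0.5425, 0.4174, 0.0994]
tcp_rot: [177.7, -0.3, -164.8]
wrist_force: [-1.2, -3.7, 13.2]
opening: 0.0484
grasp_force: 23.1
```

Call:
apply_moves(
  motion=[
    {"jaw": -0.3,"xyz": [0,0,0],"twist": 0},
    {"jaw": -0.3,"xyz": [0,0,0],"twist": 0},
    {"jaw": -0.3,"xyz": [0,0,0],"twist": 0},
  ],
)

```text
time: 21.65
ee_pos: [0.5427, 0.4175, 0.0995]
tcp_rot: [177.6, -0.2, -164.9]
wrist_force: [-1.6, -0.6, 7.1]
opening: 0.0482
grasp_force: 27.3
```

Call:
apply_moves(
  motion=[
    {"jaw": -0.3,"xyz": [0,0,-12],"twist": 0},
    {"jaw": -0.3,"xyz": [0,0,-25],"twist": 0.063},
    {"jaw": -0.3,"xyz": [25,0,-25],"twist": 0.063},
    {"jaw": -0.3,"xyz": [62,0,-25],"twist": 0.063},
    {"jaw": -0.3,"xyz": [62,0,-25],"twist": 0.063},
  ],
)

```text
time: 22.28
ee_pos: [0.4812, 0.3997, 0.1242]
tcp_rot: [177.7, -0.5, -168.4]
wrist_force: [0.6, -0.6, -1.2]
opening: 0.0479
grasp_force: 25.9
```

```bash
cat > st.py <<'E'
from h import *
rel([])
o=sensors.get_obs(); t=o["ee_pos"]; a=np.radians(11.6)
e=(t[:2]-[.5856,.3644])*1000; print("TCP in shelf frame",np.round([e[0]*np.cos(a)+e[1]*np.sin(a),-e[0]*np.sin(a)+e[1]*np.cos(a)],1))
for n in ("scene","side"):
    im,d,P=snap(n); hsv=cv2.cvtColor(im,cv2.COLOR_RGB2HSV); H,S,V=[hsv[...,i].astype(int) for i in range(3)]
    m=(d>0)&(np.hypot(P[...,0]-t[0],P[...,1]-t[1])<.1)&((H<8)|(H>172))&(S>120)&(P[...,2]>.0)
    q=(P[m][:,:2]-[.5856,.3644])*1000; X=q@[np.cos(a),np.sin(a)]; Z=P[m][:,2]*1000
    print(n,m.sum(),"red X",np.round(np.percentile(X,[2,50,98]),1),"Z",np.round(np.percentile(Z,[2,50,98]),1))
    if m.sum(): r,c=np.where(m); r,c=int(r.mean()),int(c.mean()); cv2.imwrite(f"pics/st_{n}.png",cv2.resize(im[max(r-50,0):r+50,max(c-60,0):c+60,::-1],None,fx=4,fy=4))
E
python3 st.py
```

```text
pose [481.2 399.7 124.2] [ 177.7   -0.5 -168.4] F [ 0.6 -0.6 -1.2] t 22.27 op 47.9 q5,6 [ 2.3 27.1]
TCP in shelf frame [-95.2  55.6]
scene 206 red X [-109.6 -106.1  -95.5] Z [132.2 162.6 198. ]
side 62 red X [-94.1 -80.3 -77.1] Z [137.3 153.1 171.5]
```

Call:
apply_moves(
  motion=[
    {"jaw": -0.3,"xyz": [0,0,20],"twist": 0},
    {"jaw": -0.3,"xyz": [0,0,38],"twist": 0},
    {"jaw": -0.3,"xyz": [0,0,38],"twist": 0},
    {"jaw": -0.3,"xyz": [-6,0,38],"twist": 0},
    {"jaw": -0.3,"xyz": [-10,0,38],"twist": 0},
  ],
)

```text
time: 23.0
ee_pos: [0.4926, 0.4037, 0.0858]
tcp_rot: [177.7, -0.5, -168.5]
wrist_force: [-4.3, -2.6, 0.7]
opening: 0.048
grasp_force: 25.3
```

Call:
apply_moves(
  grip_force=20,
  motion=[
    {"jaw": -0.3,"xyz": [-4,0,0],"twist": 0},
    {"jaw": -0.3,"xyz": [-8,0,-1],"twist": 0},
    {"jaw": -0.3,"xyz": [-12,0,-2],"twist": 0},
    {"jaw": -0.3,"xyz": [-16,0,-2],"twist": 0},
    {"jaw": -0.3,"xyz": [-16,0,-2],"twist": 0},
  ],
)

```text
time: 23.62
ee_pos: [0.5075, 0.4063, 0.0869]
tcp_rot: [177.7, -0.6, -168.5]
wrist_force: [-3.8, -1.5, 1.2]
opening: 0.0479
grasp_force: 21.4
```

```bash
python3 st.py
```

```text
pose [507.5 406.3  86.9] [ 177.7   -0.6 -168.5] F [-3.8 -1.5  1.2] t 23.62 op 47.9 q5,6 [ 2.3 26.1]
TCP in shelf frame [-68.1  56.8]
scene 263 red X [-89.2 -81.8 -69. ] Z [ 98.7 122.6 156.2]
side 37 red X [-84.8 -63.5 -53.8] Z [ 98.  112.4 132.4]
```

Force is only about 4 N and it is rotating in the grip. Continue the arc.

Call:
apply_moves(
  motion=[
    {"jaw": -0.3,"xyz": [-6,0,0],"twist": 0},
    {"jaw": -0.3,"xyz": [-12,0,2],"twist": 0},
    {"jaw": -0.3,"xyz": [-17,0,4],"twist": 0},
    {"jaw": -0.3,"xyz": [-22,0,7],"twist": 0},
    {"jaw": -0.3,"xyz": [-27,0,10],"twist": 0},
  ],
)

```text
time: 24.35
ee_pos: [0.5344, 0.4127, 0.0776]
tcp_rot: [177.7, -0.4, -168.5]
wrist_force: [-3.1, -1.6, 6.0]
opening: 0.0478
grasp_force: 24.0
```

Call:
apply_moves(
  motion=[
    {"jaw": -0.3,"xyz": [-4,0,3],"twist": 0},
    {"jaw": -0.3,"xyz": [-8,0,6],"twist": 0},
    {"jaw": -0.3,"xyz": [-11,0,10],"twist": 0},
    {"jaw": -0.3,"xyz": [-14,0,13],"twist": 0},
    {"jaw": -0.3,"xyz": [-14,0,13],"twist": 0},
  ],
)

```text
time: 24.98
ee_pos: [0.548, 0.4159, 0.0637]
tcp_rot: [177.7, -0.4, -168.5]
wrist_force: [0.2, -0.0, 2.9]
opening: 0.0479
grasp_force: 24.6
```

```bash
python3 st.py
```

```text
pose [548.  415.9  63.7] [ 177.7   -0.4 -168.5] F [ 0.2 -0.   2.9] t 24.98 op 47.9 q5,6 [ 2.3 24.7]
TCP in shelf frame [-26.5  58. ]
scene 311 red X [-62.4 -47.4 -29.6] Z [ 94.3 113.1 122. ]
side 100 red X [-60.9 -49.4 -39.5] Z [ 92.2 107.4 115.7]
```

View pics/st_side.png

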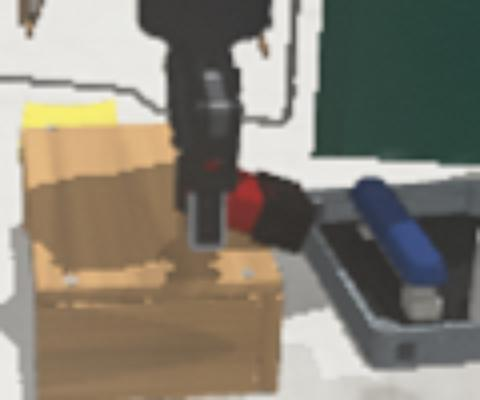

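The side crop shows the stamp almost horizontal in the grip, foot slightly down at (290,215). Pressing lightly on the shelf should level it.

Call:
apply_moves(
  motion=[
    {"jaw": -0.3,"xyz": [-1,0,2],"twist": 0},
    {"jaw": -0.3,"xyz": [-2,0,4],"twist": 0},
    {"jaw": -0.3,"xyz": [-2,0,5.5],"twist": 0},
    {"jaw": -0.3,"xyz": [-2,0,6],"twist": 0},
  ],
)

```text
time: 25.58
ee_pos: [0.5495, 0.4164, 0.0605]
tcp_rot: [177.7, -0.4, -168.5]
wrist_force: [-6.0, -4.5, 22.4]
opening: 0.0478
grasp_force: 32.8
```

```bash
python3 st.py
```

```text
pose [549.5 416.4  60.5] [ 177.7   -0.4 -168.5] F [-6.  -4.5 22.4] t 25.57 op 47.8 q5,6 [ 2.3 24.7]
TCP in shelf frame [-24.9  58.2]
scene 307 red X [-61.2 -45.9 -28.4] Z [ 91.6 111.8 125.1]
side 97 red X [-59.  -48.7 -34.2] Z [ 90.7 106.8 115.6]
```

Call:
apply_moves(
  motion=[
    {"jaw": -0.3,"xyz": [0,0,-10],"twist": 0},
    {"jaw": -0.3,"xyz": [0,0,-35],"twist": 0},
    {"jaw": -0.3,"xyz": [0,0,-60],"twist": 0},
    {"jaw": -0.3,"xyz": [0,0,-60],"twist": 0},
  ],
)

```text
time: 26.18
ee_pos: [0.5512, 0.4146, 0.1191]
tcp_rot: [177.7, -0.3, -168.5]
wrist_force: [-0.4, 0.8, -1.4]
opening: 0.0478
grasp_force: 24.5
```

```bash
python3 st.py; python3 -c "
from h import *
rel([(393.6,270.7,118),(393.6,270.7,30),(393.6,270.7,-13)],195.7)
im,d,P=snap('scene'); cv2.imwrite('pics/s4.png',im[:,:,::-1]); np.savez('pics/s4.npz',im=im,d=d,P=P)
o=sensors.get_obs()['ee_pos']; a=np.radians(11.6); q=(P[...,:2]-o[:2])*1000; X=q@[np.cos(a),np.sin(a)]; Y=q@[-np.sin(a),np.cos(a)]
m=(d>0)&(abs(Y)<20)&(P[...,2]>.085)&(P[...,2]<.19)&(X<-17)&(X>-70)
for x in range(-66,-15,5):
    k=m&(abs(X-x)<2.5); print(x,k.sum(),np.round(np.percentile(P[k][:,2]*1000,[5,90]),0) if k.sum()>3 else '')
"
```

```text
pose [551.2 414.6 119.1] [ 177.7   -0.3 -168.5] F [-0.4  0.8 -1.4] t 26.18 op 47.8 q5,6 [ 2.3 24.4]
TCP in shelf frame [-23.7  56.1]
scene 312 red X [-62.6 -45.  -27. ] Z [150.7 169.8 176.6]
side 94 red X [-58.1 -47.3 -38. ] Z [148.9 163.5 169.8]
pose [550.1 413.9 116.2] [ 177.8   -0.6 -168.5] F [ 0.5 -1.  -1.2] t 26.27 op 47.7 q5,6 [ 2.3 24.4]
[393.6 270.7 118. ] -> [ 182.  -108.9   -4.3]
[393.6 270.7  30. ] -> [ 181.2 -112.4   83.6]
[393.6 270.7 -13. ] -> [ 180.8 -114.1  126.6]
twist -0.073
-66 36 [150. 158.]
-61 66 [135. 161.]
-56 38 [157. 161.]
-51 41 [160. 163.]
-46 41 [161. 165.]
-41 36 [156. 166.]
-36 33 [158. 165.]
-31 49 [148. 167.]
-26 52 [151. 168.]
-21 45 [152. 170.]
-16 17 [149. 170.]
```

Call:
apply_moves(
  motion=[
    {"jaw": -0.3,"xyz": [45,-28,-2],"twist": 0},
    {"jaw": -0.3,"xyz": [90,-56,-3],"twist": -0.04},
    {"jaw": -0.3,"xyz": [135,-84,-4],"twist": -0.073},
    {"jaw": -0.3,"xyz": [177,-108.5,-4],"twist": -0.073},
    {"jaw": -0.3,"xyz": [177,-109,10],"twist": -0.073},
  ],
)

```text
time: 26.95
ee_pos: [0.3968, 0.2708, 0.1046]
tcp_rot: [177.7, -0.3, -164.3]
wrist_force: [0.9, 0.8, -1.1]
opening: 0.0479
grasp_force: 24.4
```

Call:
apply_moves(
  motion=[
    {"jaw": -0.3,"xyz": [0,-1,30],"twist": 0},
    {"jaw": -0.3,"xyz": [0,-2,60],"twist": 0},
    {"jaw": -0.3,"xyz": [0,-3,70],"twist": 0},
    {"jaw": -0.3,"xyz": [0,-3,75],"twist": 0},
    {"jaw": -0.3,"xyz": [0,-3,75],"twist": 0},
  ],
)

```text
time: 27.58
ee_pos: [0.3983, 0.2723, 0.0299]
tcp_rot: [177.7, -0.3, -164.3]
wrist_force: [0.5, -0.1, -0.6]
opening: 0.0476
grasp_force: 24.4
```

Run:
```python
from h import *
rel([(398.4,272,-8),(398.4,272,-16)],195.7)
im,d,P=snap('scene'); cv2.imwrite('pics/s5.png',cv2.resize(im[170:320,250:420,::-1],None,fx=4,fy=4))
```

```text
pose [398.3 272.3  29.9] [ 177.7   -0.3 -164.3] F [ 0.5 -0.1 -0.6] t 27.57 op 47.6 q5,6 [ 2.3 17.2]
[398.4 272.   -8. ] -> [-0.2 -1.9 37.9]
[398.4 272.  -16. ] -> [-0.3 -2.2 45.9]
twist 0.0
```

View pics/s5.png

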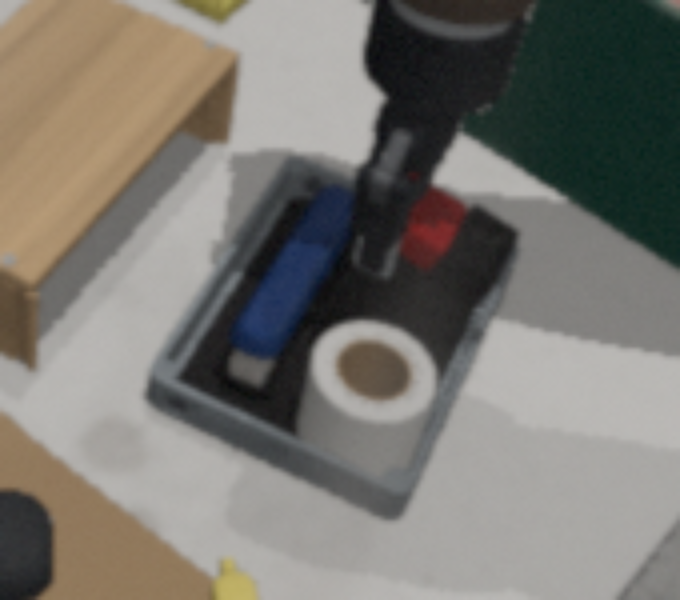

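The scene crop shows the stapler, the roll at (372,390), and the stamp (red at 430,225, foot at 490,240) above free floor inside the tray. Lower it slowly.

Call:
apply_moves(
  motion=[
    {"jaw": -0.3,"xyz": [0,-0.5,15],"twist": 0},
    {"jaw": -0.3,"xyz": [0,-1,26],"twist": 0},
    {"jaw": -0.3,"xyz": [0,-1.5,32],"twist": 0},
    {"jaw": -0.3,"xyz": [0,-2,36],"twist": 0},
    {"jaw": -0.3,"xyz": [0,-2,39],"twist": 0},
  ],
)

```text
time: 28.25
ee_pos: [0.3985, 0.2719, -0.009]
tcp_rot: [177.7, -0.3, -164.3]
wrist_force: [4.5, 0.7, 5.3]
opening: 0.0475
grasp_force: 25.2
```

Call:
apply_moves(
  motion=[
    {"jaw": -0.3,"xyz": [0,0,1.5],"twist": 0},
    {"jaw": -0.3,"xyz": [0,0,3],"twist": 0},
    {"jaw": -0.3,"xyz": [0,0,4],"twist": 0},
  ],
)

```text
time: 28.62
ee_pos: [0.3984, 0.2722, -0.0127]
tcp_rot: [177.7, -0.3, -164.3]
wrist_force: [2.3, 0.8, 5.5]
opening: 0.0476
grasp_force: 25.5
```

Call:
apply_moves(
  motion=[
    {"jaw": -0.3,"xyz": [0,0,1.5],"twist": 0},
    {"jaw": -0.3,"xyz": [0,0,3],"twist": 0},
    {"jaw": -0.3,"xyz": [0,0,3],"twist": 0},
  ],
)

```text
time: 29.0
ee_pos: [0.3986, 0.2722, -0.0132]
tcp_rot: [177.7, -0.2, -164.3]
wrist_force: [-6.0, -5.3, 31.0]
opening: 0.0477
grasp_force: 39.4
```

The stamp is flat on the floor. Relieve the pressure, release, and rise.

Call:
apply_moves(
  motion=[
    {"jaw": -0.3,"xyz": [0,0,-2.5],"twist": 0},
    {"jaw": 0.3,"xyz": [0,0,-2.5],"twist": 0},
    {"jaw": 0.3,"xyz": [0,0,-2.5],"twist": 0},
    {"jaw": 0.3,"xyz": [0,0,-2.5],"twist": 0},
    {"jaw": 0.3,"xyz": [0,0,-15],"twist": 0},
  ],
)

```text
time: 29.62
ee_pos: [0.3971, 0.2708, -0.0022]
tcp_rot: [177.7, -0.5, -164.3]
wrist_force: [-0.4, 0.7, 0.2]
opening: 0.0555
grasp_force: 0.0
```

Call:
apply_moves(
  motion=[
    {"jaw": 0.3,"xyz": [0,0,-30],"twist": 0},
    {"jaw": 0.3,"xyz": [0,0,-80],"twist": 0},
    {"jaw": 1,"xyz": [0,0,-130],"twist": 0},
    {"jaw": 1,"xyz": [60,0,-160],"twist": 0},
    {"jaw": 1,"xyz": [60,0,-160],"twist": 0},
  ],
)

```text
time: 30.25
ee_pos: [0.3419, 0.2491, 0.1621]
tcp_rot: [177.6, -0.1, -164.2]
wrist_force: [1.3, 0.7, -0.2]
opening: 0.0856
grasp_force: 0.0
```

```bash
cat > tr.py <<'E'
from h import *
rel([])
for n in ("scene","side"):
    im,d,P=snap(n); x,y,z=P[...,0],P[...,1],P[...,2]; hsv=cv2.cvtColor(im,cv2.COLOR_RGB2HSV); H,S,V=[hsv[...,i].astype(int) for i in range(3)]
    nt=(d>0)&(np.hypot(x-.392,y-.317)<.16)
    red=nt&((H<8)|(H>172))&(S>100)&(z>.003); print(n,"red",rect(P,red),np.round(np.percentile(z[red],[5,50,95]),3) if red.any() else "")
    print(" rim",rect(P,big(nt&(z>.023)&(z<.033)&(V<170)&(S<70))))
    print(" roll top",rect(P,nt&(z>.057)&(z<.07)&(V>120)), " max z",np.round(np.percentile(z[nt&(z<.09)],99.8),3))
E
python3 tr.py
python3 - <<'E'
from h import *
im,d,P=snap("wrist"); np.savez("pics/w13.npz",im=im,d=d,P=P); z=P[...,2]
t=(d>0)&(np.hypot(P[...,0]-.392,P[...,1]-.317)<.15)
print(rect(P,big(t&(abs(z-.028)<.004))))
hsv=cv2.cvtColor(im,cv2.COLOR_RGB2HSV);H,S=hsv[...,0].astype(int),hsv[...,1]
red=t&((H<8)|(H>172))&(S>100); print(red.sum(), rect(P,red),np.round(np.percentile(z[red],[5,50,95]),3) if red.any() else "")
s=t&(z>.029)&(z<.040); print("top30 plane",rect(P,big(s)))
E
```

```text
pose [341.9 249.1 162.1] [ 1.776e+02 -1.000e-01 -1.642e+02] F [ 1.3  0.7 -0.2] t 30.25 op 85.6 q5,6 [ 2.3 18.7]
scene red (306, array([351.7, 269.3]), array([ 49. , 136.7]), 86.7) [0.01  0.03  0.033]
 rim (784, array([392.5, 312.2]), array([150.2, 202.3]), 15.0)
 roll top (448, array([341.9, 362.5]), array([62.4, 61.8]), 48.7)  max z 0.079
side red (160, array([387.5, 272.2]), array([40.1, 44.1]), 18.8) [0.012 0.03  0.032]
 rim (396, array([395.3, 316.2]), array([150.7, 204.1]), 15.1)
 roll top (209, array([344.7, 366. ]), array([63.2, 63.1]), 29.6)  max z 0.078
(1597, array([395.1, 301.9]), array([151.2, 171.3]), 15.2)
1183 (1183, array([386.5, 303.6]), array([129.5, 130.4]), 21.4) [0.028 0.031 0.033]
top30 plane (2239, array([370.4, 265.6]), array([68.6, 47.2]), 14.4)
```

The stamp lies flat in the tray: 69×47 mm footprint, top at 34 mm. Next I'll rotate to pinch the low scoop of the near wall, so the tray can be steered without lifting.

Call:
apply_moves(
  motion=[
    {"jaw": 0,"xyz": [0,0,0],"twist": 0.18},
    {"jaw": 0,"xyz": [0,0,0],"twist": 0.36},
    {"jaw": 0,"xyz": [0,0,0],"twist": 0.54},
    {"jaw": 0,"xyz": [0,0,0],"twist": 0.72},
    {"jaw": 0,"xyz": [0,0,0],"twist": 0.9},
  ],
)

```text
time: 31.02
ee_pos: [0.3433, 0.2491, 0.1574]
tcp_rot: [179.0, -2.1, 143.8]
wrist_force: [-0.1, -0.1, -0.1]
opening: 0.0428
grasp_force: 0.0
```

Call:
apply_moves(
  motion=[
    {"jaw": 0,"xyz": [0,0,0],"twist": 0.18},
    {"jaw": 0,"xyz": [0,0,0],"twist": 0.36},
    {"jaw": 0,"xyz": [0,0,0],"twist": 0.54},
    {"jaw": 0,"xyz": [0,0,0],"twist": 0.685},
    {"jaw": 0,"xyz": [0,0,0],"twist": 0.685},
  ],
)

```text
time: 31.65
ee_pos: [0.3432, 0.2491, 0.1577]
tcp_rot: [-179.5, -2.3, 104.9]
wrist_force: [-0.1, -0.3, -0.1]
opening: 0.0426
grasp_force: 0.0
```

```bash
python3 -c "
from h import *
rel([(319.3,300.2,60),(319.3,300.2,-9)],105.15)"
```

```text
pose [343.2 249.1 157.7] [-179.5   -2.3  104.9] F [-0.1 -0.3 -0.1] t 31.65 op 42.6 q5,6 [  2.3 109.4]
[319.3 300.2  60. ] -> [51.7 -9.  99.8]
[319.3 300.2  -9. ] -> [ 49.   -8.5 168.8]
twist -0.004
```

Call:
apply_moves(
  motion=[
    {"jaw": 0,"xyz": [26,-5,10],"twist": 0},
    {"jaw": 0,"xyz": [52,-9,30],"twist": 0},
    {"jaw": 0,"xyz": [52,-9,80],"twist": 0},
    {"jaw": 0,"xyz": [51,-9,105],"twist": 0},
    {"jaw": 0,"xyz": [51,-9,105],"twist": 0},
  ],
)

```text
time: 32.28
ee_pos: [0.3184, 0.299, 0.0538]
tcp_rot: [-179.4, -2.2, 105.1]
wrist_force: [0.6, 0.2, 0.3]
opening: 0.0428
grasp_force: 0.0
```

Run:
```python
from h import *
rel([(319.3,300.2,-9)],105.15)
im,d,P=snap("wrist"); np.savez("pics/w14.npz",im=im,d=d,P=P); x,y,z=P[...,0],P[...,1],P[...,2]
a=np.radians(15.15); lx=((x-.3901)*np.cos(a)+(y-.3162)*np.sin(a))*1000; ly=(-(x-.3901)*np.sin(a)+(y-.3162)*np.cos(a))*1000
w=(d>0)&(lx<-60)&(lx>-85)&(z>.02)&(z<.032)
for Y in range(-90,95,10):
    k=w&(abs(ly-Y)<4); print(Y,k.sum(),np.round([lx[k].min(),lx[k].max()],1) if k.sum()>2 else "",end="; ")
k=(d>0)&(abs(lx+72.5)<12)&(abs(ly)<22)&(z>.011)&(z<.017); print("\nscoop top",k.sum(),rect(P,k), np.round([lx[k].min(),lx[k].max(),ly[k].min(),ly[k].max()],1) if k.sum() else "")
```

```text
pose [318.4 299.   53.8] [-179.4   -2.2  105.1] F [0.6 0.2 0.3] t 32.27 op 42.8 q5,6 [  2.2 116.6]
[319.3 300.2  -9. ] -> [-1.5  1.9 62.7]
twist -0.002
-90 0 ; -80 48 [-73.2 -61.5]; -70 52 [-73.2 -69.2]; -60 54 [-73.2 -69.2]; -50 67 [-73.2 -65.4]; -40 76 [-73.2 -65.4]; -30 75 [-73.2 -65.4]; -20 59 [-72.4 -60.1]; -10 0 ; 0 0 ; 10 0 ; 20 0 ; 30 76 [-73.2 -68.9]; 40 86 [-73.2 -68.3]; 50 97 [-73.2 -65. ]; 60 96 [-73.2 -65.8]; 70 93 [-72.5 -63.6]; 80 92 [-72.6 -60.1]; 90 255 [-72.6 -60. ]; 
scoop top 94 (94, array([322.2, 298.2]), array([10.6, 42.1]), 26.6) [-73.2 -61.1 -21.2  21.2]
```

Call:
apply_moves(
  grip_force=50,
  motion=[
    {"jaw": 0,"xyz": [-0.5,3.5,25],"twist": 0},
    {"jaw": 0,"xyz": [-1,3.5,45],"twist": 0},
    {"jaw": 0,"xyz": [-1.5,3.7,57],"twist": 0},
    {"jaw": 0,"xyz": [-1.5,3.7,62],"twist": 0},
    {"jaw": 0,"xyz": [-1.5,3.7,62],"twist": 0},
  ],
)

```text
time: 32.95
ee_pos: [0.3226, 0.302, -0.0055]
tcp_rot: [-179.7, -2.3, 104.9]
wrist_force: [-0.6, -0.2, -0.2]
opening: 0.0426
grasp_force: 0.0
```

Call:
apply_moves(
  motion=[
    {"jaw": -0.95,"xyz": [0,0,0],"twist": 0},
    {"jaw": -0.95,"xyz": [0,0,0],"twist": 0},
    {"jaw": -0.95,"xyz": [0,0,0],"twist": 0},
    {"jaw": -0.95,"xyz": [0,0,0],"twist": 0},
    {"jaw": -0.95,"xyz": [0,0,0],"twist": 0},
  ],
)

```text
time: 33.58
ee_pos: [0.3225, 0.302, -0.0055]
tcp_rot: [-179.7, -2.3, 104.9]
wrist_force: [-1.3, -1.5, 5.4]
opening: 0.003
grasp_force: 43.7
```

```bash
python3 tr.py; python3 -c "
from h import *
rel([])"
```

```text
pose [322.5 302.   -5.5] [-179.7   -2.3  104.9] F [-1.3 -1.5  5.4] t 33.58 op 3.0 q5,6 [  2.2 116.7]
scene red (122, array([409.5, 288.8]), array([52.8, 55.9]), 54.2) [0.004 0.023 0.032]
 rim (657, array([393.5, 312.3]), array([150.1, 203.2]), 15.0)
 roll top (377, array([341.8, 365. ]), array([62.4, 57.4]), 17.4)  max z 0.088
side red (159, array([388.5, 271.6]), array([38.3, 45.4]), 15.0) [0.012 0.03  0.032]
 rim (389, array([395.6, 317.9]), array([150.8, 201.4]), 15.1)
 roll top (190, array([344.9, 366.1]), array([62.5, 61.3]), 9.7)  max z 0.089
pose [322.5 302.   -5.5] [-179.7   -2.3  104.9] F [-1.2 -0.3  5. ] t 33.67 op 2.7 q5,6 [  2.2 116.7]
```

The wall is pinched. Compute the steering moves: align first, then enter.

```bash
python3 -c "
from h import *
rel([(352.1,320.6,-5.5),(445.2,339.7,-5.5)],101.35)"
```

```text
pose [322.5 302.   -5.5] [-179.7   -2.3  104.9] F [-1.2 -0.3  5. ] t 33.67 op 2.7 q5,6 [  2.2 116.7]
[352.1 320.6  -5.5] -> [10.4 33.4  0.3]
[445.2 339.7  -5.5] -> [  4.9 128.3  -0.5]
twist 0.062
```

Call:
apply_moves(
  motion=[
    {"jaw": -1,"xyz": [1,4,0],"twist": 0.01},
    {"jaw": -1,"xyz": [4,12,0],"twist": 0.03},
    {"jaw": -1,"xyz": [7,22,0],"twist": 0.05},
    {"jaw": -1,"xyz": [10,31,0.3],"twist": 0.062},
    {"jaw": -1,"xyz": [10.4,33.4,0.3],"twist": 0.062},
  ],
)

```text
time: 34.3
ee_pos: [0.3516, 0.3207, -0.0055]
tcp_rot: [-179.4, -2.3, 101.3]
wrist_force: [-7.1, -2.4, 10.6]
opening: 0.0027
grasp_force: 50.4
```

```bash
cat > tr2.py <<'E'
from h import *
rel([])
a=np.radians(11.6)
for n,off in (("scene",(2.3,-4.6)),("side",(4.9,.7))):
    im,d,P=snap(n); x,y,z=P[...,0],P[...,1],P[...,2]; hsv=cv2.cvtColor(im,cv2.COLOR_RGB2HSV); S,V=hsv[...,1],hsv[...,2]
    t=sensors.get_obs()["ee_pos"]; c=t[:2]+.0725*np.array([np.cos(a),np.sin(a)])
    m=big((d>0)&(np.hypot(x-c[0],y-c[1])<.16)&(z>.023)&(z<.033)&(V<170)&(S<70)); r=rect(P,m)
    e=np.array(r[1])-off-[585.6,364.4]; print(n,r,"shelf frame",np.round([e[0]*np.cos(a)+e[1]*np.sin(a),-e[0]*np.sin(a)+e[1]*np.cos(a)],1))
E
python3 tr2.py
```

```text
pose [351.6 320.7  -5.5] [-179.4   -2.3  101.3] F [-7.1 -2.4 10.6] t 34.3 op 2.7 q5,6 [  2.3 119.6]
scene (630, array([423.2, 325.5]), array([150.8, 202.7]), 10.5) shelf frame [-168.2   -0.5]
side (387, array([426.1, 330.2]), array([150.3, 206. ]), 10.7) shelf frame [-168.1   -1.1]
```

Call:
apply_moves(
  motion=[
    {"jaw": -1,"xyz": [0,6,-0.3],"twist": -0.014},
    {"jaw": -1,"xyz": [0,18,-0.4],"twist": -0.014},
    {"jaw": -1,"xyz": [0,30,-0.5],"twist": -0.014},
    {"jaw": -1,"xyz": [0,42,-0.6],"twist": -0.014},
    {"jaw": -1,"xyz": [0,50,-0.7],"twist": -0.014},
  ],
)

```text
time: 35.02
ee_pos: [0.4007, 0.3304, -0.0054]
tcp_rot: [-179.5, -2.3, 102.1]
wrist_force: [-6.8, -1.9, 7.8]
opening: 0.0031
grasp_force: 50.1
```

```bash
python3 tr2.py
```

```text
pose [400.7 330.4  -5.4] [-179.5   -2.3  102.1] F [-6.8 -1.9  7.8] t 35.02 op 3.1 q5,6 [  2.3 116. ]
scene (329, array([430.6, 418.6]), array([148. ,  64.2]), 40.2) shelf frame [-142.3   89.2]
side (242, array([443.3, 415.5]), array([120. ,  46.6]), 15.0) shelf frame [-134.1   79. ]
```

Call:
apply_moves(
  motion=[
    {"jaw": -1,"xyz": [0,8,-0.1],"twist": 0},
    {"jaw": -1,"xyz": [-0.1,18,-0.2],"twist": 0},
    {"jaw": -1,"xyz": [-0.2,28,-0.2],"twist": 0},
    {"jaw": -1,"xyz": [-0.3,38,-0.3],"twist": 0},
    {"jaw": -1,"xyz": [-0.4,44,-0.4],"twist": 0},
  ],
)

```text
time: 35.75
ee_pos: [0.4438, 0.3393, -0.0054]
tcp_rot: [-179.5, -2.3, 102.2]
wrist_force: [-5.5, -1.2, 9.0]
opening: 0.0029
grasp_force: 50.2
```

```bash
cat > tr3.py <<'E'
from h import *
rel([])
a=np.radians(11.6)
for n,off in (("scene",(2.3,-4.6)),("side",(4.9,.7))):
    im,d,P=snap(n); z=P[...,2]; V=im.max(2).astype(int); S=V-im.min(2)
    q=P[...,:2]*1000-np.array(off)-[585.6,364.4]; X=q@[np.cos(a),np.sin(a)]; Y=q@[-np.sin(a),np.cos(a)]
    m=(d>0)&(z>.023)&(z<.033)&(V<170)&(S<40)&(X<-71)&(X>-200)&(abs(Y)<115)
    print(n,m.sum(),"X min by Y",[(yy,round(float(np.percentile(X[m&(abs(Y-yy)<6)],2)),1)) for yy in (-90,-75,-60,-45,45,60,75,90) if (m&(abs(Y-yy)<6)).sum()>4],"Y ext",np.round(np.percentile(Y[m],[.5,99.5]),1))
    r=(d>0)&(z>.05)&(z<.07)&(X<-60)&(X>-200)&(Y>0)&(Y<100)&(im.min(2)>110); print(" roll/top",rect(P,r),np.round(np.percentile(z[r],95),3) if r.any() else "")
E
python3 tr3.py
```

```text
pose [443.8 339.3  -5.4] [-179.5   -2.3  102.2] F [-5.5 -1.2  9. ] t 35.75 op 2.9 q5,6 [  2.3 114. ]
scene 337 X min by Y [(45, -149.5), (60, -149.3), (75, -149.7), (90, -149.7)] Y ext [-28.1 101.6]
 roll/top (378, array([466.7, 400.1]), array([61.4, 60.7]), 41.4) 0.063
side 235 X min by Y [(-90, -146.4), (60, -149.2), (75, -148.6), (90, -146.7)] Y ext [-101.6  100.8]
 roll/top (272, array([467. , 398.7]), array([73.6, 63.7]), 38.8) 0.063
```

The tray is straight and centred in the bay, 38 mm from home. Advance 20 mm more while pinched.

Call:
apply_moves(
  motion=[
    {"jaw": -1,"xyz": [0,5,0],"twist": 0},
    {"jaw": -1,"xyz": [0,10,-0.1],"twist": 0},
    {"jaw": -1,"xyz": [-0.1,15,-0.1],"twist": 0},
    {"jaw": -1,"xyz": [-0.2,20,-0.2],"twist": 0},
    {"jaw": -1,"xyz": [-0.2,20,-0.2],"twist": 0},
  ],
)

```text
time: 36.48
ee_pos: [0.4636, 0.3433, -0.0054]
tcp_rot: [-179.5, -2.3, 102.1]
wrist_force: [-3.3, -0.3, 6.7]
opening: 0.003
grasp_force: 50.0
```

```bash
python3 tr3.py
```

```text
pose [463.6 343.3  -5.4] [-179.5   -2.3  102.1] F [-3.3 -0.3  6.7] t 36.48 op 3.0 q5,6 [  2.3 113.2]
scene 303 X min by Y [(45, -129.4), (60, -129.7), (75, -129.9), (90, -129.0)] Y ext [-27.9 101.6]
 roll/top (344, array([482.8, 402.9]), array([55.7, 60.5]), 11.8) 0.064
side 167 X min by Y [(-90, -126.5), (60, -129.2), (75, -129.2), (90, -127.6)] Y ext [-101.9  100.6]
 roll/top (181, array([483.3, 398. ]), array([45.4, 77.7]), 12.7) 0.063
```

Release, back off, and push the outer face of the wall with closed fingers.

Call:
apply_moves(
  motion=[
    {"jaw": -0.3,"xyz": [0,0,0],"twist": 0},
    {"jaw": -0.3,"xyz": [0,0,0],"twist": 0},
    {"jaw": -0.3,"xyz": [0,0,-20],"twist": 0},
    {"jaw": -0.3,"xyz": [0,0,-50],"twist": 0},
    {"jaw": -0.3,"xyz": [0,-30,-50],"twist": 0},
  ],
)

```text
time: 37.2
ee_pos: [0.437, 0.3358, 0.0465]
tcp_rot: [-179.7, -2.4, 102.1]
wrist_force: [0.1, 0.5, -0.4]
opening: 0.0299
grasp_force: 0.0
```

Call:
apply_moves(
  motion=[
    {"jaw": -1,"xyz": [0,-5,0],"twist": 0},
    {"jaw": -1,"xyz": [0,-5,0],"twist": 0},
    {"jaw": -1,"xyz": [0,-5,20],"twist": 0},
    {"jaw": -1,"xyz": [0,-5,42],"twist": 0},
    {"jaw": -1,"xyz": [0,-5,50],"twist": 0},
  ],
)

```text
time: 37.83
ee_pos: [0.4291, 0.3353, -0.0073]
tcp_rot: [-179.4, -2.2, 102.1]
wrist_force: [-0.3, 0.3, 0.2]
opening: -0.0004
grasp_force: 0.0
```

```bash
python3 tr3.py
```

```text
pose [429.1 335.3  -7.3] [-179.4   -2.2  102.1] F [-0.3  0.3  0.2] t 37.83 op -0.4 q5,6 [  2.3 114.6]
scene 311 X min by Y [(45, -128.8), (60, -129.0), (75, -129.4), (90, -128.9)] Y ext [-97.5 102. ]
 roll/top (363, array([482.7, 402.5]), array([55.8, 61.2]), 8.7) 0.063
side 240 X min by Y [(-90, -126.1), (-60, -127.2), (-45, -127.8), (60, -128.8), (75, -128.8), (90, -128.4)] Y ext [-99.2 100.9]
 roll/top (188, array([483.4, 395.9]), array([50.9, 87.8]), 0.8) 0.063
```

Call:
apply_moves(
  motion=[
    {"jaw": -1,"xyz": [0,8,0],"twist": 0},
    {"jaw": -1,"xyz": [0,15,0],"twist": 0},
    {"jaw": -1,"xyz": [0,19,0],"twist": 0},
    {"jaw": -1,"xyz": [-0.2,23,-0.2],"twist": 0},
    {"jaw": -1,"xyz": [-0.2,27,-0.2],"twist": 0},
  ],
)

```text
time: 38.55
ee_pos: [0.4557, 0.3411, -0.0057]
tcp_rot: [-179.5, -2.3, 102.1]
wrist_force: [-6.8, -1.8, 4.3]
opening: -0.0001
grasp_force: 3.1
```

```bash
python3 tr3.py
```

```text
pose [455.7 341.1  -5.7] [-179.5   -2.3  102.1] F [-6.8 -1.8  4.3] t 38.55 op -0.1 q5,6 [  2.3 113.5]
scene 301 X min by Y [(45, -128.2), (60, -128.5), (75, -128.6), (90, -128.5)] Y ext [-14.8 101.5]
 roll/top (332, array([483.9, 403.3]), array([56. , 60.4]), 3.8) 0.063
side 183 X min by Y [(-90, -103.9), (-60, -107.7), (60, -127.6), (75, -128.3), (90, -127.9)] Y ext [-98.1 100.6]
 roll/top (175, array([482.8, 404. ]), array([44.3, 64.7]), 13.0) 0.063
```

Contact is made, but in this orientation the gripper body would come within 2 mm of the shelf front. I'll back off and push square with both open fingers instead, at a half-right-angle turn.

Call:
apply_moves(
  motion=[
    {"jaw": -1,"xyz": [0,-20,0],"twist": 0},
    {"jaw": -1,"xyz": [0,-50,-30],"twist": -0.18},
    {"jaw": -1,"xyz": [0,-50,-40],"twist": -0.36},
    {"jaw": -1,"xyz": [0,-50,-40],"twist": -0.54},
    {"jaw": -1,"xyz": [0,-50,-40],"twist": -0.72},
  ],
)

```text
time: 39.28
ee_pos: [0.4077, 0.3294, 0.0351]
tcp_rot: [178.8, -2.0, 143.8]
wrist_force: [0.1, -0.0, -0.5]
opening: 0.0001
grasp_force: 0.0
```

Call:
apply_moves(
  motion=[
    {"jaw": -1,"xyz": [0,0,0],"twist": -0.18},
    {"jaw": -1,"xyz": [0,0,0],"twist": -0.36},
    {"jaw": 0.8,"xyz": [0,0,0],"twist": -0.54},
    {"jaw": 0.8,"xyz": [0,0,0],"twist": -0.72},
    {"jaw": 0.8,"xyz": [0,0,0],"twist": -0.842},
  ],
)

```text
time: 39.9
ee_pos: [0.4077, 0.3293, 0.0348]
tcp_rot: [177.7, -0.5, -168.1]
wrist_force: [0.6, -0.8, -0.5]
opening: 0.0542
grasp_force: 0.0
```

Run:
```python
from h import *
a=np.radians(11.6); W=lambda X,Y,z:(585.6+X*np.cos(a)-Y*np.sin(a),364.4+X*np.sin(a)+Y*np.cos(a),z)
rel([W(-150,0,-17),W(-145,0,-17),W(-119,0,-17)],191.6)
im,d,P=snap("wrist"); z=P[...,2]
print([f"{P[v,u,2]:.3f}" for v in range(214,250,3) for u in (172,)],[f"{P[v,u,2]:.3f}" for v in range(214,250,3) for u in (345,)])
```

```text
pose [407.7 329.3  34.8] [ 177.7   -0.5 -168.1] F [ 0.6 -0.8 -0.5] t 39.9 op 54.2 q5,6 [ 2.3 25.7]
[438.7 334.2 -17. ] -> [-31.8  -3.6  51.5]
[443.6 335.2 -17. ] -> [-36.8  -3.6  51.4]
[469.  340.5 -17. ] -> [-62.8  -3.8  51.2]
twist 0.006
['-0.000', '0.001', '-0.000', '0.001', '0.000', '-0.000', '-0.001', '0.000', '0.000', '0.075', '0.077', '0.080'] ['0.000', '0.000', '0.000', '0.001', '-0.000', '-0.001', '0.001', '0.001', '-0.000', '0.001', '0.001', '0.001']
```

Call:
apply_moves(
  motion=[
    {"jaw": 0.8,"xyz": [-5,-1,15],"twist": 0.006},
    {"jaw": 0.8,"xyz": [-10,-3.6,40],"twist": 0.006},
    {"jaw": 0.8,"xyz": [-20,-3.6,51.5],"twist": 0.006},
    {"jaw": 0.8,"xyz": [-30,-3.6,51.5],"twist": 0.006},
    {"jaw": 0.8,"xyz": [-38,-3.6,51.4],"twist": 0.006},
  ],
)

```text
time: 40.58
ee_pos: [0.4458, 0.3357, -0.0165]
tcp_rot: [177.7, -0.5, -168.7]
wrist_force: [-0.3, 0.4, -0.7]
opening: 0.077
grasp_force: 0.0
```

Call:
apply_moves(
  motion=[
    {"jaw": 0.8,"xyz": [-3,0,0],"twist": 0},
    {"jaw": 0.8,"xyz": [-6,0,0],"twist": 0},
    {"jaw": 0.8,"xyz": [-9,0,0],"twist": 0},
    {"jaw": 0.8,"xyz": [-12,0,0],"twist": 0},
    {"jaw": 0.8,"xyz": [-14,0,0],"twist": 0},
  ],
)

```text
time: 41.2
ee_pos: [0.4577, 0.338, -0.0169]
tcp_rot: [177.7, -0.6, -168.7]
wrist_force: [-4.8, -0.6, 4.5]
opening: 0.0769
grasp_force: 2.7
```

```bash
python3 tr3.py; python3 -c "
from h import *
o=sensors.get_obs(); a=np.radians(11.6); e=o['ee_pos'][:2]*1000-[585.6,364.4]; print('TCP X',e@[np.cos(a),np.sin(a)],'Y',e@[-np.sin(a),np.cos(a)])"
```

```text
pose [457.7 338.  -16.9] [ 177.7   -0.6 -168.7] F [-4.8 -0.6  4.5] t 41.2 op 76.9 q5,6 [ 2.3 23.9]
scene 270 X min by Y [(45, -143.4), (60, -121.8), (75, -121.6), (90, -121.0)] Y ext [-41.1 100.8]
 roll/top (277, array([486.9, 403.4]), array([48. , 60.8]), 9.4) 0.063
side 231 X min by Y [(-90, -120.1), (-60, -121.8), (-45, -137.1), (45, -142.5), (60, -121.3), (75, -121.3), (90, -120.7)] Y ext [-102.3  100.5]
 roll/top (148, array([486. , 407.7]), array([45.1, 63.2]), 1.1) 0.063
TCP X -130.2835310734474 Y -0.12664818915098053
```

Pushing square; 10.5 mm remain. Continue slowly.

Call:
apply_moves(
  motion=[
    {"jaw": 0.8,"xyz": [-3,0,0],"twist": 0},
    {"jaw": 0.8,"xyz": [-5,0,0],"twist": 0},
    {"jaw": 0.8,"xyz": [-7,0,0],"twist": 0},
    {"jaw": 0.8,"xyz": [-9,0,0],"twist": 0},
    {"jaw": 0.8,"xyz": [-9,0,0],"twist": 0},
  ],
)

```text
time: 41.92
ee_pos: [0.4677, 0.3398, -0.0173]
tcp_rot: [177.7, -0.5, -168.7]
wrist_force: [-0.1, 0.2, 0.1]
opening: 0.0766
grasp_force: 0.2
```

```bash
cat >> tr3.py <<'E'
o=sensors.get_obs(); e=o['ee_pos'][:2]*1000-[585.6,364.4]; print('TCP X',e@[np.cos(a),np.sin(a)],'Y',e@[-np.sin(a),np.cos(a)])
E
python3 tr3.py
```

```text
pose [467.7 339.8 -17.3] [ 177.7   -0.5 -168.7] F [-0.1  0.2  0.1] t 41.92 op 76.6 q5,6 [ 2.3 23.5]
scene 234 X min by Y [(-45, -134.4), (45, -133.9), (60, -116.0), (75, -111.5), (90, -111.4)] Y ext [-40.9 101.2]
 roll/top (228, array([490.8, 404.7]), array([36. , 60.9]), 6.5) 0.063
side 187 X min by Y [(-90, -111.3), (-75, -111.2), (-60, -110.6), (-45, -125.5), (45, -131.7), (60, -120.8), (75, -109.6), (90, -111.3)] Y ext [-101.1   99.7]
 roll/top (115, array([476.6, 403.8]), array([56.7, 59.6]), 12.0) 0.063
TCP X -120.5434169639966 Y -0.4303287691359259
```

The force fell to zero, as a click would do. Press 2 mm more to confirm it's seated.

Call:
apply_moves(
  motion=[
    {"jaw": 0.8,"xyz": [-0.7,0,0],"twist": 0},
    {"jaw": 0.8,"xyz": [-1.4,0,0],"twist": 0},
    {"jaw": 0.8,"xyz": [-1.4,0,0],"twist": 0},
  ],
)

```text
time: 42.4
ee_pos: [0.4684, 0.34, -0.0174]
tcp_rot: [177.7, -0.6, -168.7]
wrist_force: [-3.0, 0.5, 0.8]
opening: 0.0765
grasp_force: 1.6
```

```bash
python3 tr3.py
```

```text
pose [468.4 340.  -17.4] [ 177.7   -0.6 -168.7] F [-3.   0.5  0.8] t 42.4 op 76.5 q5,6 [ 2.3 23.5]
scene 236 X min by Y [(45, -132.3), (60, -122.8), (75, -110.6), (90, -110.2)] Y ext [-42.1 101.7]
 roll/top (225, array([491.8, 404.1]), array([36.1, 62.2]), 8.7) 0.063
side 192 X min by Y [(-90, -110.4), (-60, -110.7), (-45, -123.4), (45, -132.0), (60, -110.7), (75, -110.7), (90, -109.0)] Y ext [-100.7  100.1]
 roll/top (114, array([476.8, 403.6]), array([56.1, 64.8]), 10.9) 0.063
TCP X -119.67260354678797 Y -0.34187074599831746
```

Call:
apply_moves(
  motion=[
    {"jaw": 0.8,"xyz": [-0.6,0,0],"twist": 0},
    {"jaw": 0.8,"xyz": [-1,0,0],"twist": 0},
    {"jaw": 0.8,"xyz": [-1,0,0],"twist": 0},
  ],
)

```text
time: 42.88
ee_pos: [0.4696, 0.3402, -0.0174]
tcp_rot: [177.7, -0.5, -168.7]
wrist_force: [-2.9, -0.3, -1.0]
opening: 0.077
grasp_force: 1.3
```

Call:
apply_moves(
  motion=[
    {"jaw": 0.8,"xyz": [1,0,0],"twist": 0},
    {"jaw": 0.8,"xyz": [5,0,0],"twist": 0},
    {"jaw": 0.8,"xyz": [25,0,0],"twist": 0},
    {"jaw": 0.8,"xyz": [60,0,-40],"twist": 0},
    {"jaw": 0.8,"xyz": [60,0,-100],"twist": 0},
  ],
)

```text
time: 43.5
ee_pos: [0.4094, 0.3233, 0.0823]
tcp_rot: [177.9, -0.8, -168.6]
wrist_force: [1.7, 1.2, 0.4]
opening: 0.0767
grasp_force: 0.0
```

```bash
python3 tr3.py
```

```text
pose [409.4 323.3  82.3] [ 177.9   -0.8 -168.6] F [1.7 1.2 0.4] t 43.5 op 76.7 q5,6 [ 2.3 25.6]
scene 371 X min by Y [(-90, -110.1), (-75, -110.7), (-60, -109.9), (-45, -109.9), (45, -109.9), (60, -109.9), (75, -109.7), (90, -109.2)] Y ext [-101.5  101. ]
 roll/top (242, array([492.8, 402.4]), array([35.9, 63.6]), 11.6) 0.063
side 137 X min by Y [(-90, -109.4), (-75, -110.0), (-60, -108.6), (-45, -109.8), (60, -109.3), (75, -108.7), (90, -108.5)] Y ext [-96.1  99.1]
 roll/top (104, array([491.3, 407.6]), array([25.9, 59.8]), 11.9) 0.063
TCP X -175.16622235411134 Y -2.7711273963641077
```

Call:
apply_moves(
  motion=[
    {"jaw": 0.8,"xyz": [-10,0,-60],"twist": 0},
    {"jaw": 0.8,"xyz": [-40,0,-120],"twist": 0},
    {"jaw": 0.8,"xyz": [-60,0,-150],"twist": 0},
    {"jaw": 0.8,"xyz": [-60,0,-150],"twist": 0},
  ],
)

```text
time: 44.1
ee_pos: [0.4759, 0.3316, 0.2348]
tcp_rot: [177.6, -0.3, -168.7]
wrist_force: [0.0, 1.1, -0.5]
opening: 0.077
grasp_force: 0.0
```

```bash
cat > fin.py <<'E'
from h import *
a=np.radians(11.6); rel([])
for n in ("wrist","scene"):
    im,d,P=snap(n); cv2.imwrite(f"pics/f_{n}.png",im[:,:,::-1]); z=P[...,2]; q=P[...,:2]*1000-[585.6,364.4]; X=q@[np.cos(a),np.sin(a)]; Y=q@[-np.sin(a),np.cos(a)]
    V=im.max(2).astype(int); S=V-im.min(2); ok=d>0
    for nm,m in (("shelf",ok&(abs(z-.078)<.004)&(S>25)&(X>-90)&(X<-40)),("rim",ok&(abs(z-.028)<.004)&(X<-90)&(X>-125)&(S<40)&(V<190))):
        pts=[]
        for y in range(-95,96,5):
            k=m&(abs(Y-y)<3)
            if k.sum()>3: pts.append((y,np.percentile(X[k],1)))
        pts=np.array(pts)
        if len(pts)>4: print(n,nm,len(pts),"median X",round(np.median(pts[:,1]),2),"left/right",[round(float(np.median(pts[(pts[:,0]*s>30),1])),2) if (pts[:,0]*s>30).any() else None for s in (1,-1)])
E
python3 fin.py
```

```text
pose [475.9 331.6 234.8] [ 177.6   -0.3 -168.7] F [ 0.   1.1 -0.5] t 44.1 op 77.0 q5,6 [ 2.3 22.4]
wrist shelf 39 median X -69.96 left/right [-70.12, -69.94]
wrist rim 31 median X -110.53 left/right [-110.07, -110.71]
scene shelf 39 median X -67.79 left/right [-67.79, -68.44]
scene rim 28 median X -108.15 left/right [-107.83, -108.66]
```

The near wall stands 40.4–40.6 mm out from the shelf front in both views, against 40 at home. It is square to about 0.3°, and the robot is clear of everything. Handing in.

```bash
python3 -c "
from workcell import bot
print(bot.job_done())"
```

```text
the job is handed in; nothing more can be done
None
```

I put the stapler, label roll and stamp (on its side) in the tray and slid it home, near wall about 40.5 mm out against the nominal 40; the push force fell to zero as a click would, but I couldn't see the catches, and I handed in at about 44 s with the mouse, can and note pad not moved by me.

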